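# Lock the lens retaining ring with a two-pin spanner

## Task

The bayonet retaining ring in the lens mount on the cutting mat is still loose. Take the two-pin T-spanner from its wooden rest, stand it upright with both pins in the ring's two holes and let go of it while the ring is still loose; then take it again by the T-bar, turn the ring clockwise (seen from above) all the way to its stop, and leave the spanner standing upright in the holes. Do not shift the black card model or knock it over.

Things in the scene. Friction and masses are not known exactly. Their poses are not given: they have to be found in the camera images.
- spanner_mid (a point): Grip point of the loose steel two-pin T-spanner (0.2-0.4 kg), on its shaft axis. x runs along the shaft from pins to T-bar, y along the T-bar and through both pins. In x from here, mm: foot -58 to -44 (80 in y, 36 in z), square 14 mm shaft -44 to +40, black T-bar +40 to +58 (90 in y, 16 in z). Starts lying level, z up, T-bar roughly towards the robot.
- spanner_pins (a point): Midway between the tips of the spanner's two pins, 67 mm from spanner_mid along -x; same axes. The pins are 8 mm thick, stick 9 mm out of the foot's flat underside, at y = -32 and +32 mm; either pin fits either hole. Stood in the ring, x points up, the underside rests on the ring's face and the spanner stays standing when let go.
- rest_mid (a point): Plywood spanner rest fixed to the table, 150 x 80 mm: a base board 8 mm thick with one block under the spanner's foot and one under its T-bar. This point is at table height under the grip point. The lying shaft's axis is 42 mm above the table; under it the rest is open, down to the board, from 42 mm on the foot side to 39 mm on the T-bar side.
- ring_face (a point): Centre of the upper face of the steel retaining ring (99 mm across, 28 mm lens opening in its middle), 37.5 mm above the table. z points up; y passes through its two round pin holes, 15 mm wide and 12 mm deep, at y = -32 and +32 mm. These axes turn with the ring; at the start y is within about 0.6 rad of the table's left-right line.
- barrel_rim (a point): Centre of the mouth of the round aluminium lens barrel (120 mm outside, 102 mm inside) in which the ring lies recessed; the rim is 50 mm above the table and 12.5 mm above the ring's face. The barrel stands on a grey 132 mm round flange fixed to the table.
- retainer (a joint): Angle of the retaining ring (rad), growing clockwise seen from above: 0 quite loose, 1.4 locked at its stop. Starts between 0.1 and 0.5. Stiff to turn (about 0.25 N m); stays where it is left. The pins have about 0.11 rad of play in the holes either way before the ring follows.
- model_mid (a point): Black card building model, a loose open box 110 x 150 mm, 104 mm high at its back wall, standing beyond the lens mount and the spanner rest. This point is on its vertical centre line, 50 mm above the table. Not to be disturbed.

How it is judged:
By the outcome, as a careful person would: the job done as asked, in the order asked, and still so for the second after the job is handed in, with the robot touching nothing.
It also fails if it takes over 58 s, if anything falls off the work surface, if the arm or the gripper's body presses on something with over 40 N, if the wrist force passes 120 N, or if a joint passes its speed limit or range.

## Robot

A 6-joint arm with a two-finger parallel gripper is mounted at the origin on the work surface. World frame = base frame: x ahead of the robot, y to its left, z up, the work surface at z = 0. Lengths are in mm, angles in rad, forces in N, time in s.
With the tool pointing down it reaches from about 400 to 825 mm from the base axis. Payload 7 kg.
Tool frame: the origin (TCP) lies at the centre of the arm's flange, where the gripper is bolted on; the fingertips stand 173 mm ahead of it and the grasp point (between the pads) lies 155 mm ahead of it; z points along the fingers, y is the direction in which the jaws open and shut (so a half turn about z gives the same grasp; the last joint's range is limited). The gripper opens to 85 mm and grips with 20 to 120 N. Pads are 22 mm wide; open, the fingers measure 114 mm over their backs; the gripper's body (76 mm by 85 mm) begins 54 mm behind the grasp point. The pads swing forward as they close: fully open they stand 13 mm farther back than shut.
Start: joints at [-0.91, 0.359, 0.012, 0, -1.224, -0.288], TCP at [245.824, -628.623, 404.702] pointing down, gripper open.
Joint ranges: [-3.07, 3.07], [-1.43, 2.12], [-1.02, 1.25], [-3.03, 1.67], [-3.05, -0], [-3.03, 3.03]. Speed limits (rad/s): [2.39, 2.39, 3.01, 3.14, 3.14, 3.14].

## Interface

Orientations are given as a rotation vector (axis times angle).
In Python, from plant import env gives the robot as it stands.
- The arm moves only by the shell command python3 -m handwheel 'ROWS' [FORCE]. ROWS is JSON, a list of rows, each a list of 7 numbers: the closure, from 0 (fully open) to 1 (shut), then the shift along the tool's x, y, z scaled (see below), then the turn, a rotation vector about the tool's x, y, z scaled (see below). A call has 1 to 10 rows; each row is the pose to reach, as a shift and turn from the pose commanded when the call began, along the tool's axes at that moment, turning the shorter way round; what a row does not reach only later rows make up. The controller multiplies each number of a shift by 750 mm and each number of a turn by 180 degrees. A row lasts 1/10 s, in which the tool goes at most 50 mm and 8.59 degrees, less where a joint would pass 70% of its speed; a pose out of reach is approached as far as the arm can. A call with a number of a shift or a turn outside -1 to 1 is refused whole. A call with a gripper value outside its range is refused whole. The fingers move at their own pace and stop on an object; FORCE is the grip in N (left out, the last holds). Time passes only in rows, so rows that repeat a pose let the fingers close. It gives the time, the measured TCP pose, the force and the opening at its end, in the units of the state.
- env.sense(): the state, without advancing time (a new reading comes with each control period).
- env.capture(name): name is "scene" or "side" or "wrist"; returns a dict with "pixels" (480x640x3 uint8, red, green, blue), "vfov" (degrees; the focal length in pixels is half the picture's height over the tangent of half this angle, whatever the lens; pixels are square), "cx", "cy" (the principal point, pixels), "eye" and "attitude" of the camera in the world. Camera axes: x right, y down, z forward; pixel columns grow to the right and rows downward; lengths in mm; the calibration is good to about 2 mm. A picture is of the moment at which its call begins. There is no depth.
- env.finish_job(): hands the job in, once; it reports no verdict.
The state is a dict: "t": time; "joint_pos": joint angles; "qvel": joint speeds; "effort": joint torques, N m; "eef_pos": TCP position; "tcp_rot": TCP orientation; "contact_force": force on the tool from outside, world axes, zero at the start; "torque": the same for the moment, N m; "width": finger opening in mm.
Only numpy, scipy, OpenCV 4.12 (cv2) and the standard library are available. Lean on these libraries where they do the work, as an engineer would, in place of code of your own. Each camera call takes 0.05 s, during which the arm holds its last target.

## Working session

There is one attempt and no reset: what is moved stays moved. The work goes in short steps, Python scripts to look and compute and a shell command to move; the robot and the scene stay as the last step left them, time stands still between calls to the robot, and variables do not carry over. Pictures are saved under pics/ and viewed, and the job is handed in when it is done.

```bash
ls; mkdir -p pics
python3 - <<'E'
from plant import env
import cv2
print(env.sense())
for n in ("scene","side","wrist"):
    c=env.capture(n); print(n,{k:v for k,v in c.items() if k!="pixels"})
    cv2.imwrite(f"pics/{n}0.png",c["pixels"][:,:,::-1])
E
```

```text
pics
{'t': 0.0, 'joint_pos': array([-9.09897147e-01,  3.59410613e-01,  1.10763048e-02, -3.39671780e-04,
       -1.22413723e+00, -2.88141782e-01]), 'qvel': array([-0.00155765, -0.00108382,  0.00014995, -0.00044714, -0.00096401,
        0.00125297]), 'effort': array([ 7.38357758e-04, -5.83324063e+01,  2.93414336e+01,  6.93631455e+00,
       -5.97941180e-03, -4.40968094e-06]), 'eef_pos': array([ 245.77964069, -628.45816411,  403.75758724]), 'tcp_rot': array([ 5.81874014e-01, -3.08674526e+00, -2.56950186e-03]), 'contact_force': array([-0.66560416, -0.63964831, -0.16599872]), 'torque': array([-0.00478674,  0.08602506,  0.02758811]), 'width': 85.36234707320683}
scene {'vfov': 50.16104530010806, 'cx': 320.0836526652515, 'cy': 240.6793671494253, 'eye': array([1291.69299727,   75.05255098,  484.45403098]), 'attitude': array([-1.53548573, -1.73020684,  0.95033245])}
side {'vfov': 43.30624602435706, 'cx': 326.63638533854163, 'cy': 262.113841325613, 'eye': array([ 492.94400738, -534.1342248 ,  698.83966666]), 'attitude': array([-2.39828249,  0.30911458, -0.1423843 ])}
wrist {'vfov': 59.6915132882857, 'cx': 314.6087053445434, 'cy': 235.4945535369311, 'eye': array([ 179.739015  , -653.74037426,  372.99029805]), 'attitude': array([1.67171717, 2.4500074 , 0.3460479 ])}
```

View pics/scene0.png

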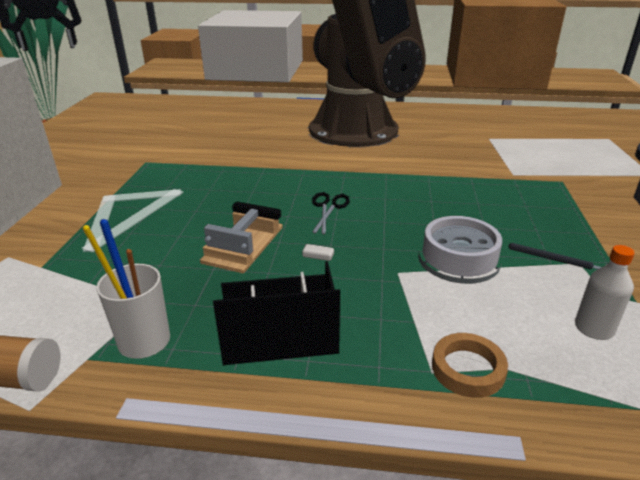

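View pics/side0.png

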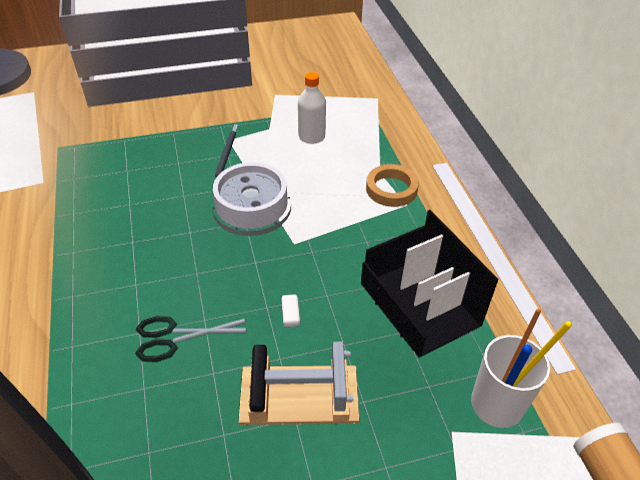

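View pics/wrist0.png

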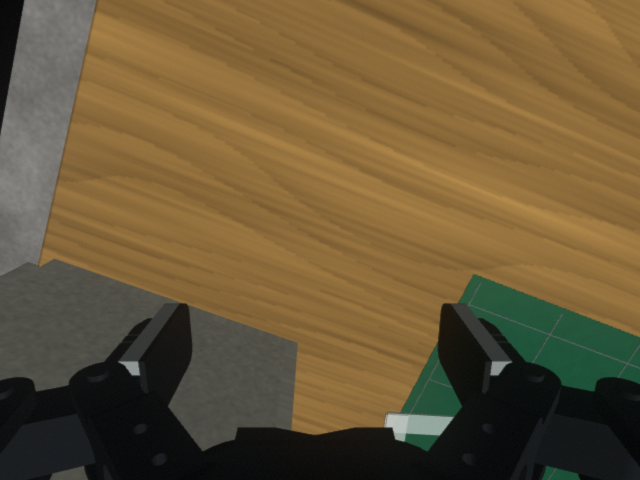

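The scene view shows the spanner at about (240,230), the mount at (460,240) and the model at (280,315). In the side view they are at (300,380), (250,190) and (430,285). I'll enlarge these areas next.

```bash
cat > h.py <<'E'
import numpy as np, cv2
from scipy.spatial.transform import Rotation as R
from scipy.optimize import least_squares
def cam(c):
    f=240/np.tan(np.radians(c["vfov"]/2))
    return dict(f=f,cx=c["cx"],cy=c["cy"],eye=np.array(c["eye"]),R=R.from_rotvec(c["attitude"]).as_matrix())
def ray(c,u,v):
    d=c["R"]@np.array([(u-c["cx"])/c["f"],(v-c["cy"])/c["f"],1]); return d/np.linalg.norm(d)
def atz(c,u,v,z):
    d=ray(c,u,v); return c["eye"]+d*(z-c["eye"][2])/d[2]
def proj(c,P):
    q=(np.atleast_2d(P)-c["eye"])@c["R"]; return np.c_[c["cx"]+c["f"]*q[:,0]/q[:,2],c["cy"]+c["f"]*q[:,1]/q[:,2]]
def tri(obs):
    A=np.zeros((3,3));b=np.zeros(3)
    for c,(u,v) in obs:
        d=ray(c,u,v);M=np.eye(3)-np.outer(d,d);A+=M;b+=M@c["eye"]
    p=np.linalg.solve(A,b); return p,[np.linalg.norm((np.eye(3)-np.outer(ray(c,*o),ray(c,*o)))@(p-c["eye"])) for c,o in obs]
SC=cam(dict(vfov=50.16104530010806,cx=320.0836526652515,cy=240.6793671494253,eye=[1291.69299727,75.05255098,484.45403098],attitude=[-1.53548573,-1.73020684,0.95033245]))
SD=cam(dict(vfov=43.30624602435706,cx=326.63638533854163,cy=262.113841325613,eye=[492.94400738,-534.1342248,698.83966666],attitude=[-2.39828249,0.30911458,-0.1423843]))
def crop(img,x0,y0,w,h,s,fn):
    c=cv2.resize(img[y0:y0+h,x0:x0+w],None,fx=s,fy=s,interpolation=cv2.INTER_CUBIC)
    for i in range(0,w,10):
        cv2.putText(c,str(x0+i),(i*s,8),0,.3,(0,0,255)); cv2.line(c,(i*s,9),(i*s,14),(0,0,255))
    for j in range(0,h,10):
        cv2.putText(c,str(y0+j),(0,j*s+3),0,.3,(0,0,255)); cv2.line(c,(20,j*s),(25,j*s),(0,0,255))
    cv2.imwrite(fn,c)
E
python3 - <<'E'
import cv2; from h import *
s=cv2.imread("pics/scene0.png"); d=cv2.imread("pics/side0.png")
crop(s,195,195,100,75,8,"pics/sc_sp.png"); crop(s,412,210,100,75,8,"pics/sc_ring.png")
crop(d,230,335,133,95,6,"pics/sd_sp.png"); crop(d,205,155,95,80,7,"pics/sd_ring.png")
E
```

```text
(no output)
```

View pics/sc_sp.png

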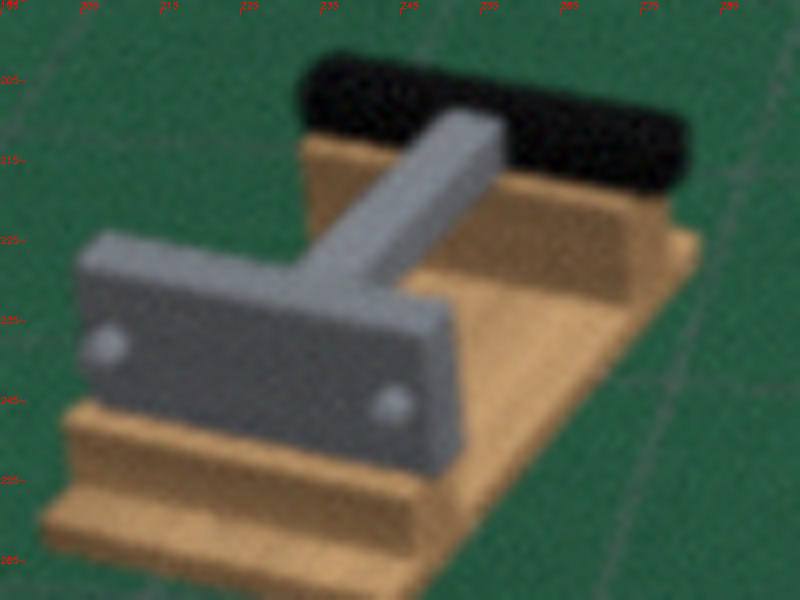

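View pics/sc_ring.png

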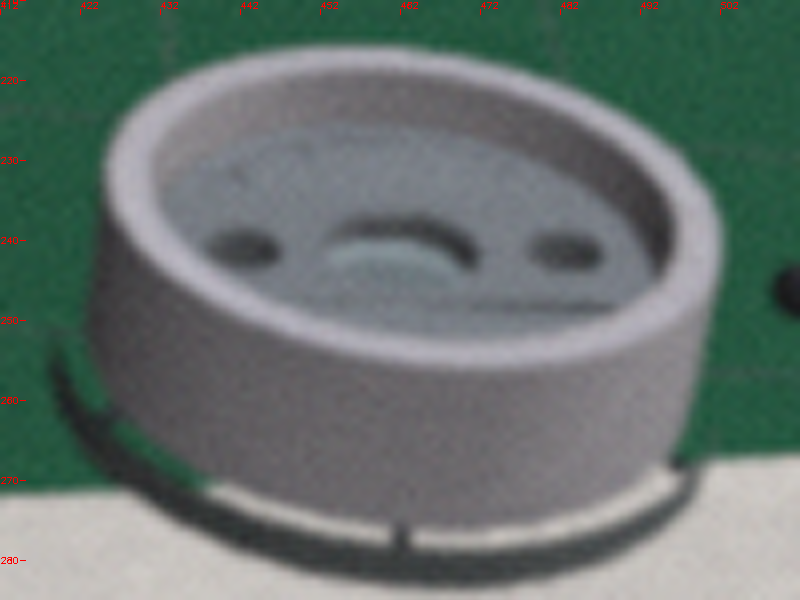

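View pics/sd_sp.png

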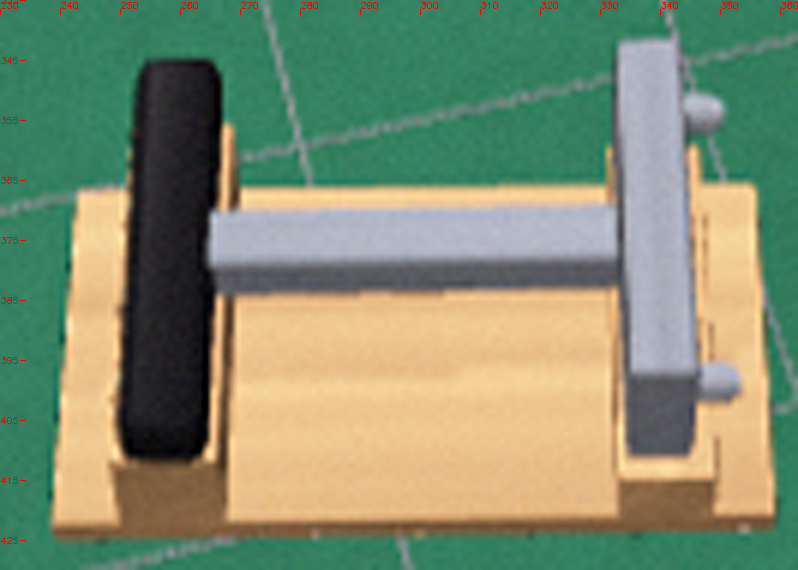

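View pics/sd_ring.png

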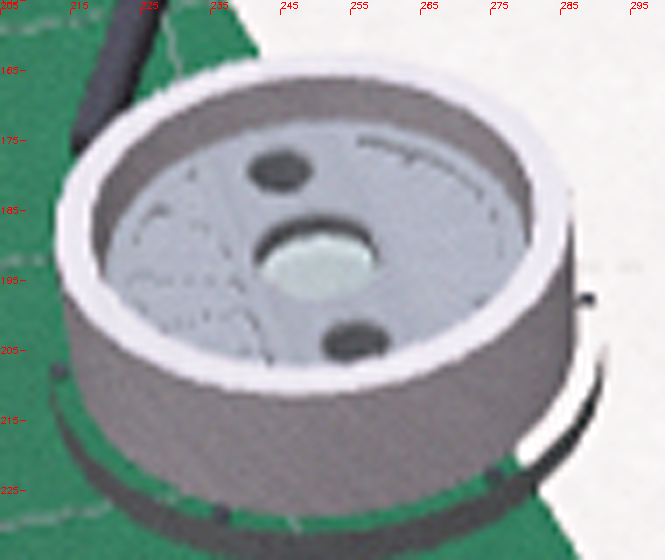

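Run:
```python
from h import *
np.set_printoptions(precision=1,suppress=True)
for n,a,b in [("hole-",(442.4,241),(255.7,203.7)),("hole+",(482.6,241.4),(245,179.4)),("pin-",(208.4,238.1),(352.8,398.3)),("pin+",(244.4,245.6),(350.3,353.8)),
 ("foottop-",(205.3,228.1),(345.8,397.5)),("foottop+",(250.6,236.9),(342.8,342)),("shaftbar-",(250.9,208.75),(265.8,378.7)),("shaftbar+",(257.9,210),(265.8,370)),]:
    print(n,*tri([(SC,a),(SD,b)]))
```

```text
hole- [580.5 182.3  36.3] [np.float64(0.02432834293096045), np.float64(0.024328342930996824)]
hole+ [574.2 246.   35.9] [np.float64(0.3149476985146616), np.float64(0.31494769851462906)]
pin- [ 628.4 -191.9   44.1] [np.float64(2.364326731419001), np.float64(2.3643267314189718)]
pin+ [ 643.6 -129.5   43.9] [np.float64(2.8209604805028943), np.float64(2.820960480502844)]
foottop- [ 618.5 -197.1   57.3] [np.float64(0.9092974267390549), np.float64(0.9092974267392201)]
foottop+ [ 636.8 -119.2   57. ] [np.float64(1.7704504652193922), np.float64(1.7704504652194173)]
shaftbar- [ 532.5 -143.4   48.5] [np.float64(0.5263500833543853), np.float64(0.5263500833543827)]
shaftbar+ [ 534.9 -130.7   47.9] [np.float64(0.7711950280783096), np.float64(0.7711950280782361)]
```

```bash
cat >> h.py <<'E'
def pose(az,p,G,back,ysign=1):
    """tool pitched p deg down, azimuth az deg, grasp point G, backed off mm along tool. y horizontal at az+90 (ysign=1)"""
    a=np.radians(az);p=np.radians(p)
    z=np.array([np.cos(p)*np.cos(a),np.cos(p)*np.sin(a),-np.sin(p)])
    y=ysign*np.array([-np.sin(a),np.cos(a),0]); x=np.cross(y,z)
    return np.array(G)-z*(155+back), np.c_[x,y,z]
def delta(Rc,Pc,Pt,Rt):
    s=Rc.T@(np.array(Pt)-Pc)/750; w=R.from_matrix(Rc.T@Rt).as_rotvec()/np.pi
    return np.round(s,4),np.round(w,4)
def cur(s): return R.from_rotvec(s["tcp_rot"]).as_matrix(), np.array(s["eef_pos"])
def show(s):
    np.set_printoptions(precision=3,suppress=True)
    Rc,P=cur(s); print("t",s["t"],"q",s["joint_pos"],"P",P,"w",s["width"],"F",s["contact_force"],"M",s["torque"]); print("x",Rc[:,0],"y",Rc[:,1],"z",Rc[:,2],"grasp",P+155*Rc[:,2])
E
python3 - <<'E'
from h import *; from plant import env
s=env.sense(); show(s)
Rc,_=cur(s); Pc=np.array([245.824,-628.623,404.702])
for p,b in((45,110),(50,110)):
    Pt,Rt=pose(-13.2,p,[571.7,-145.8,42],b); print(Pt,delta(Rc,Pc,Pt,Rt))
for u,v,n in ((422,355,'near bottom corner'),(366,290,'left bottom?')): print(n,atz(SD,u,v,0))
for u,v in ((222,362),(338,353)): print(atz(SC,u,v,0))
E
```

```text
t 0.15 q [-0.91   0.359  0.011 -0.    -1.224 -0.288] P [ 245.774 -628.511  403.979] w 85.25692628482393 F [0.477 0.194 0.707] M [ 0.004  0.008 -0.045]
x [-0.931 -0.364  0.   ] y [-0.364  0.931  0.001] z [-0.001  0.001 -1.   ] grasp [ 245.679 -628.336  248.979]
[ 389.268 -103.011  229.383] (array([-0.433,  0.583,  0.234]), array([ 0.076, -0.242,  0.182]))
[ 405.862 -106.903  245.002] (array([-0.452,  0.57 ,  0.214]), array([ 0.067, -0.215,  0.184]))
near bottom corner [ 749.357 -131.737    0.   ]
left bottom? [709.59   -3.674   0.   ]
[ 843.919 -109.864    0.   ]
[810.968  35.889   0.   ]
```

```bash
python3 -m handwheel '[[0,-0.2,0.27,0.08,0.038,-0.121,0.091],[0,-0.433,0.583,0.234,0.076,-0.242,0.182],[0,-0.433,0.583,0.234,0.076,-0.242,0.182],[0,-0.433,0.583,0.234,0.076,-0.242,0.182],[0,-0.433,0.583,0.234,0.076,-0.242,0.182],[0,-0.433,0.583,0.234,0.076,-0.242,0.182],[0,-0.433,0.583,0.234,0.076,-0.242,0.182],[0,-0.433,0.583,0.234,0.076,-0.242,0.182],[0,-0.433,0.583,0.234,0.076,-0.242,0.182],[0,-0.433,0.583,0.234,0.076,-0.242,0.182]]' 80
python3 - <<'E'
from h import *; from plant import env
s=env.sense(); show(s)
Rc,Pc=cur(s)
print(delta(Rc,Pc,*pose(-13.2,45,[571.7,-145.8,42],110)))
E
```

```text
t: 1.15
eef_pos: [350.5, -217.2, 244.4]
tcp_rot: [0.269, 2.336, -0.08]
contact_force: [-2.2, -0.2, -2.1]
width: 85.1
t 1.15 q [-0.201  0.005 -0.771 -0.726 -0.006 -0.874] P [ 350.51  -217.209  244.421] w 85.12387985856341 F [-2.216 -0.209 -2.13 ] M [ 0.398  2.602 -0.089]
x [-0.683  0.169 -0.711] y [0.218 0.976 0.023] z [ 0.698 -0.139 -0.703] grasp [ 458.645 -238.719  135.475]
(array([0.005, 0.159, 0.029]), array([ 0.008,  0.002, -0.003]))
```

```bash
python3 -m handwheel '[[0,0.005,0.08,0.015,0.004,0.001,-0.001],[0,0.005,0.159,0.029,0.008,0.002,-0.003],[0,0.005,0.159,0.029,0.008,0.002,-0.003]]'
python3 - <<'E'
from h import *; from plant import env
s=env.sense(); show(s)
Rc,Pc=cur(s)
print(delta(Rc,Pc,*pose(-13.2,45,[571.7,-145.8,42],110)))
cv2.imwrite("pics/w1.png",env.capture("wrist")["pixels"][:,:,::-1])
cv2.imwrite("pics/s1.png",env.capture("side")["pixels"][:,:,::-1])
E
```

```text
t: 1.45
eef_pos: [378.0, -129.7, 207.7]
tcp_rot: [0.257, 2.313, -0.126]
contact_force: [-1.8, -0.7, -1.5]
width: 85.1
t 1.45 q [-0.24   0.071 -0.682 -1.378 -0.003 -0.176] P [ 377.98  -129.678  207.748] w 85.11178524363415 F [-1.818 -0.743 -1.525] M [ 0.53   2.61  -0.028]
x [-0.669  0.146 -0.729] y [ 0.224  0.975 -0.011] z [ 0.709 -0.17  -0.684] grasp [ 487.888 -156.099  101.696]
(array([-0.026,  0.038, -0.015]), array([-0.001,  0.01 ,  0.003]))
```

View pics/w1.png

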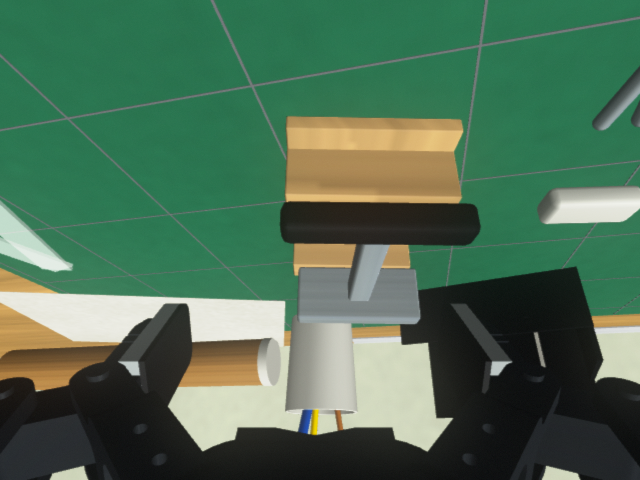

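View pics/s1.png

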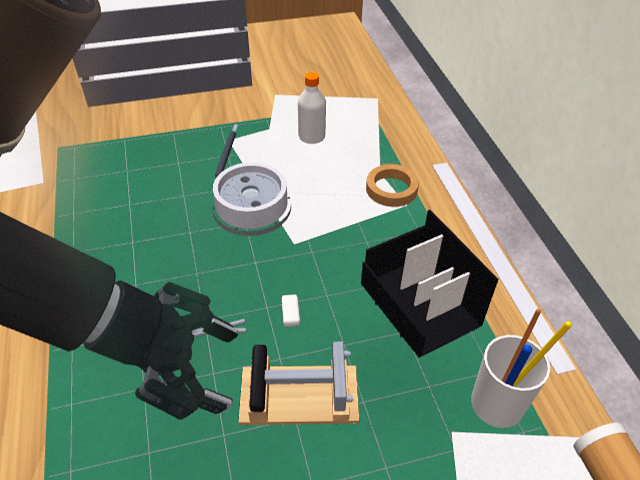

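The wrist view shows the black bar at (380,222) and the foot at (357,295), nearly in line with the fingers. Joint 5 is at its limit at this steep, short-reach pose, so I'll test farther forward at a slightly steeper pitch.

Run:
```python
from h import *; from plant import env
s=env.sense(); show(s)
Rc,Pc=cur(s)
for p in (45,48,52): print(p,delta(Rc,Pc,*pose(-13.2,p,[571.7,-145.8,42],55)))
```

```text
t 1.55 q [-0.24   0.072 -0.681 -1.383 -0.004 -0.176] P [ 378.48  -128.672  207.591] w 85.4336863348983 F [ 0.055 -2.439 -0.596] M [ 0.309  2.304 -0.224]
x [-0.668  0.151 -0.729] y [ 0.227  0.974 -0.006] z [ 0.709 -0.169 -0.684] grasp [ 488.414 -154.938  101.526]
45 (array([-0.023,  0.037,  0.058]), array([-0.001,  0.01 ,  0.002]))
48 (array([-0.038,  0.036,  0.059]), array([-0.001,  0.027,  0.002]))
52 (array([-0.057,  0.036,  0.061]), array([-0.001,  0.049,  0.002]))
```

```bash
python3 -m handwheel '[[0,-0.038,0.036,0.03,0,0.027,0.002],[0,-0.038,0.036,0.059,0,0.027,0.002],[0,-0.038,0.036,0.059,0,0.027,0.002],[0,-0.038,0.036,0.059,0,0.027,0.002]]'
python3 - <<'E'
from h import *; from plant import env
s=env.sense(); show(s)
Rc,Pc=cur(s)
for p in (48,): print(p,delta(Rc,Pc,*pose(-13.2,p,[571.7,-145.8,42],55)))
E
```

```text
t: 1.95
eef_pos: [426.2, -117.1, 176.1]
tcp_rot: [0.271, 2.367, -0.114]
contact_force: [-0.7, 0.1, -0.6]
width: 85.4
t 1.95 q [-0.238  0.204 -0.604 -1.498 -0.003 -0.064] P [ 426.16  -117.144  176.105] w 85.43976893925094 F [-0.746  0.117 -0.554] M [ 0.523  2.24  -0.012]
x [-0.705  0.162 -0.691] y [ 0.228  0.974 -0.004] z [ 0.672 -0.16  -0.723] grasp [ 530.315 -141.949   64.027]
48 (array([-0.028,  0.007, -0.014]), array([-0.001,  0.009,  0.001]))
```

```bash
cat > kin.py <<'E'
import numpy as np
from scipy.spatial.transform import Rotation as R
from scipy.optimize import least_squares
DATA=[([-9.09897147e-01,3.59410613e-01,1.10763048e-02,-3.39671780e-04,-1.22413723,-2.88141782e-01],[245.77964,-628.458,403.7576],[5.81874014e-01,-3.08674526,-2.5695e-3]),
([-.201,.005,-.771,-.726,-.006,-.874],[350.51,-217.209,244.421],None),
([-.240,.072,-.681,-1.383,-.004,-.176],[378.48,-128.672,207.591],None),
([-.238,.204,-.604,-1.498,-.003,-.064],[426.16,-117.144,176.105],None)]
ORI={1:[[-.683,.169,-.711],[.218,.976,.023],[.698,-.139,-.703]],2:[[-.668,.151,-.729],[.227,.974,-.006],[.709,-.169,-.684]],3:[[-.705,.162,-.691],[.228,.974,-.004],[.672,-.16,-.723]]}
def rot(ax,a): return R.from_rotvec(np.array(ax)*a).as_matrix()
def fk(q,k,s4=1,s6=1):
    h,a1,L1,c,L2,d,L6,o6=k
    phi=q[1]-q[2]; Rz=rot([0,0,1],q[0])
    W=np.array([a1+L1*np.sin(q[1]+c)+L2*np.cos(phi),0,h+L1*np.cos(q[1]+c)-L2*np.sin(phi)])
    F=rot([0,1,0],phi)          # x=forearm, y=left, z=up
    F=F@rot([1,0,0],s4*q[3])
    W=W+F@np.array([0,-d,0])
    F=F@rot([0,1,0],-q[4])      # negative q5 -> pitch further down
    P=W+F@np.array([L6,0,0])
    T=F@np.c_[[0,0,-1],[0,1,0],[1,0,0]]  # tool x,y,z  (x=y cross z: y left,z fwd -> x = left x fwd = -up)
    T=T@rot([0,0,1],s6*q[5]+o6)
    return Rz@P,Rz@T
def resid(k,s4,s6,data):
    r=[]
    for q,P,T in data:
        p,t=fk(q,k,s4,s6); r+=list((p-P)); r+=list(((t-T)*200).ravel())
    r+=list((np.array(k)[:7]-np.array([250,0,350,0,350,190,100]))*[.003,.02,.003,10,.003,.02,.003]); return r
def load():
    D=[]
    for i,(q,P,w) in enumerate(DATA):
        T=R.from_rotvec(w).as_matrix() if w else np.array(ORI[i]).T
        D.append((q,np.array(P),T))
    return D
def fit(D=None):
    D=D or load(); best=None
    for s4 in(1,-1):
        for s6 in(1,-1):
            for o in(0,1.57,3.14,-1.57):
                f=least_squares(resid,[250,0,350,0,350,190,100,o],args=(s4,s6,D))
                if best is None or f.cost<best[0]: best=(f.cost,f.x,s4,s6,f.fun)
    return best
if __name__=="__main__":
    np.set_printoptions(precision=3,suppress=True)
    b=fit(); print(b[0],b[1],b[2],b[3]); 
    for q,P,T in load():
        p,t=fk(q,b[1],b[2],b[3]); print(p-P, np.abs(t-T).max())
E
python3 kin.py
```

```text
0.5353777555758751 [199.384   0.34  599.876   0.002 462.676 191.909 198.771  -1.571] -1 -1
[-0.078 -0.078 -0.019] 2.0091823316858992e-05
[-0.004  0.136 -0.041] 0.0010691186404098718
[ 0.079 -0.049  0.036] 0.0005198539599184926
[-0.067  0.024  0.024] 0.0004251432546195366
```

```bash
cat > ik.py <<'E'
from kin import *
from h import pose
LO=np.array([-3.07,-1.43,-1.02,-3.03,-3.05,-3.03]);HI=np.array([3.07,2.12,1.25,1.67,-0.0,3.03])
K=np.array([199.384,0.34,599.876,0.002,462.676,191.909,198.771,-1.571])
def F(q): return fk(q,K,-1,-1)
def ik(P,T,n=150,seed=0,m=0.03):
    rng=np.random.default_rng(seed); S=[]
    lo=LO+m;hi=HI-m
    for i in range(n):
        q0=rng.uniform(lo,hi)
        az=np.arctan2(P[1],P[0]); q0[0]=np.clip(az+rng.uniform(-.8,.8),lo[0],hi[0])
        f=least_squares(lambda q:np.r_[(F(q)[0]-P)/100,(F(q)[1]-T).ravel()],q0,bounds=(lo,hi),max_nfev=60)
        if f.cost<1e-7 and not any(np.abs(f.x-s).max()<.05 for s in S): S.append(f.x)
    return S
def elbows(q):
    # heights of wrist-centre ends
    h,a1,L1,c,L2,d,L6,o=K; phi=q[1]-q[2]
    zw=h+L1*np.cos(q[1])-L2*np.sin(phi); return zw, (F(q)[0]-L6*F(q)[1][:,2])[2]
if __name__=="__main__":
    np.set_printoptions(precision=2,suppress=True)
    for p in (35,40,45,50,55):
        for ys in (1,-1):
            for s in ik(*pose(-13.2,p,[571.7,-145.8,42],0,ys)): print("pick",p,ys,s,np.array(elbows(s)))
        for ys in (1,-1):
            for s in ik(*pose(5.6,90-p,[577.3,214.2,97],0,ys)): print("   place",90-p,ys,s,np.array(elbows(s)))
E
python3 ik.py
```

```text
pick 35 1 [-0.8   0.52 -0.89 -2.49 -0.83  1.45] [264.19 244.91]
pick 35 -1 [-0.8   0.52 -0.89 -2.49 -0.83 -1.69] [264.19 244.91]
pick 40 1 [-0.73  0.42 -0.8  -2.41 -0.58  1.26] [315.23 269.4 ]
pick 40 -1 [-0.73  0.42 -0.8  -2.41 -0.58 -1.88] [315.23 269.4 ]
pick 45 1 [-0.58  0.33 -0.64 -2.15 -0.29  0.85] [382.5  292.15]
pick 45 -1 [-0.58  0.33 -0.64 -2.15 -0.29 -2.3 ] [382.5  292.15]
   place 45 1 [ 0.01  0.26 -0.84 -2.94 -0.33  1.44] [364.9  347.15]
   place 45 -1 [ 0.01  0.26 -0.84 -2.94 -0.33 -1.7 ] [364.9  347.15]
   place 40 1 [-0.01  0.31 -0.93 -2.99 -0.54  1.5 ] [334.51 324.4 ]
   place 40 -1 [-0.01  0.31 -0.93 -2.99 -0.54 -1.64] [334.51 324.4 ]
```

Run:
```python
from ik import *
np.set_printoptions(precision=2,suppress=True)
G=np.array([571.7,-145.8,42])
for p in (45,47):
  for b in (0,30,55,90):
    for s in ik(*pose(-13.2,p,G,b),n=60,m=0.005): print("pick",p,b,s)
for lift in (40,80,120,160):
    for s in ik(*pose(-13.2,45,G+[0,0,lift],0),n=60,m=.005): print("lift",lift,s)
for z in (110,130,180,220,260):
    for s in ik(*pose(5.6,45,[577.3,214.2,z],0,-1),n=60,m=.005): print("place z",z,s)
```

```text
pick 45 0 [-0.58  0.33 -0.64 -2.15 -0.29  0.85]
pick 45 30 [-0.46  0.24 -0.61 -1.89 -0.17  0.49]
pick 47 0 [-0.37  0.3  -0.54 -1.77 -0.1   0.3 ]
place z 110 [ 0.01  0.23 -0.82 -2.9  -0.27 -1.74]
place z 130 [ 0.03  0.18 -0.75 -2.81 -0.15 -1.85]
```

Run:
```python
from ik import *
np.set_printoptions(precision=2,suppress=True)
G=np.array([571.7,-145.8,42])
for lift in (0,20,40,80,140,200):
  for p in (46,52,58,64,70,80):
    for s in ik(*pose(-13.2,p,G+[0,0,lift],0),n=50,m=.005): print("lift",lift,p,s)
for z in (97,120,140,160,200,240):
  for p in (44,50,56,62,70):
    for s in ik(*pose(5.6,p,[577.3,214.2,z],0,-1),n=50,m=.005): print("place z",z,p,s)
```

```text
lift 0 46 [-0.51  0.32 -0.6  -2.02 -0.21  0.66]
lift 0 80 [ 0.12  0.36 -0.62  0.14 -0.43 -2.04]
lift 20 80 [ 0.12  0.33 -0.6   0.13 -0.48 -2.03]
lift 40 80 [ 0.12  0.3  -0.57  0.12 -0.53 -2.01]
lift 80 70 [ 0.13  0.18 -0.78  0.41 -0.31 -2.31]
lift 80 80 [ 0.12  0.25 -0.53  0.1  -0.63 -2.  ]
lift 140 64 [ 0.12  0.06 -0.85  0.57 -0.28 -2.45]
lift 140 70 [ 0.15  0.1  -0.66  0.27 -0.5  -2.17]
lift 140 80 [ 0.12  0.18 -0.45  0.08 -0.78 -1.97]
lift 200 58 [ 0.11 -0.05 -0.88  0.71 -0.27 -2.56]
lift 200 64 [ 0.17 -0.01 -0.7   0.37 -0.49 -2.26]
lift 200 70 [ 0.16  0.04 -0.55  0.21 -0.67 -2.1 ]
lift 200 80 [ 0.12  0.13 -0.36  0.07 -0.92 -1.96]
place z 97 44 [ 0.    0.27 -0.86 -2.95 -0.37 -1.68]
place z 97 70 [ 0.66  0.25 -0.87  0.88 -0.24  0.17]
place z 120 44 [ 0.01  0.21 -0.82 -2.9  -0.27 -1.75]
place z 120 70 [ 0.72  0.22 -0.8   0.66 -0.33  0.34]
place z 140 44 [ 0.03  0.16 -0.75 -2.8  -0.15 -1.86]
place z 140 70 [ 0.75  0.2  -0.75  0.56 -0.4   0.43]
place z 160 62 [ 0.51  0.12 -0.97  1.43 -0.19 -0.22]
place z 160 70 [ 0.76  0.17 -0.7   0.49 -0.46  0.49]
place z 200 62 [ 0.71  0.08 -0.87  0.91 -0.35  0.13]
place z 200 70 [ 0.78  0.13 -0.63  0.4  -0.58  0.58]
place z 240 56 [ 0.63  0.   -0.93  1.22 -0.3  -0.09]
place z 240 62 [ 0.78  0.03 -0.77  0.7  -0.48  0.31]
place z 240 70 [ 0.79  0.09 -0.55  0.35 -0.69  0.64]
```

```bash
cat > soft.py <<'E'
from ik import *
def soft(Gp,T,q0,wo=0.1,wq=0.02,m5=0.06):
    lo=LO+.02;hi=HI-.02;hi=hi.copy();hi[4]=-m5
    q0=np.clip(q0,lo+1e-3,hi-1e-3)
    def r(q):
        P,Tq=F(q); return np.r_[(P+155*Tq[:,2]-Gp)/50,wo*(Tq-T).ravel(),wq*(q-q0)]
    f=least_squares(r,q0,bounds=(lo,hi)); return f.x
def info(q):
    P,T=F(q); return "q",np.round(q,2),"grasp",np.round(P+155*T[:,2]),"z",np.round(T[:,2],2),"y",np.round(T[:,1],2),"P",np.round(P)
E
python3 - <<'E'
from soft import *
G=np.array([571.7,-145.8,42]);A=ik(*pose(-13.2,46,G,0),n=60)[0]
Q=np.array([577.3,214.2,97]); B=ik(*pose(5.6,44,Q,0,-1),n=60)[0]
T=pose(-13.2,46,G,0)[1]; TB=pose(5.6,44,Q,0,-1)[1]
print(*info(A));q=A
for z in (20,40,60,90,130,180):
    q=soft(G+[0,0,z],T,q); print(z,*info(q))
print(*info(B));q=B
for z in (117,137,157,180,220): q=soft(np.r_[Q[:2],z],TB,q); print(z,*info(q))
q=B
for b in (20,40,60,90,): q=soft(Q-[b*.9,b*.1,-b*.2],TB,q); print("ret",b,*info(q))
E
```

```text
q [-0.51  0.32 -0.6  -2.02 -0.21  0.66] grasp [ 572. -146.   42.] z [ 0.68 -0.16 -0.72] y [ 0.23  0.97 -0.  ] P [ 467. -121.  153.]
20 q [-0.49  0.27 -0.6  -2.   -0.19  0.61] grasp [ 572. -146.   62.] z [ 0.69 -0.17 -0.7 ] y [ 0.24  0.97 -0.01] P [ 465. -119.  171.]
40 q [-0.46  0.23 -0.59 -1.95 -0.15  0.54] grasp [ 572. -146.   82.] z [ 0.71 -0.19 -0.68] y [ 0.24  0.97 -0.02] P [ 462. -117.  188.]
60 q [-0.42  0.19 -0.58 -1.89 -0.12  0.45] grasp [ 572. -146.  102.] z [ 0.72 -0.2  -0.66] y [ 0.25  0.97 -0.02] P [ 460. -115.  205.]
90 q [-0.38  0.13 -0.57 -1.83 -0.08  0.35] grasp [ 572. -146.  132.] z [ 0.75 -0.21 -0.63] y [ 0.25  0.97 -0.03] P [ 456. -113.  229.]
130 q [-0.35  0.05 -0.57 -1.76 -0.06  0.27] grasp [ 572. -146.  172.] z [ 0.79 -0.22 -0.57] y [ 0.25  0.97 -0.03] P [ 450. -111.  261.]
180 q [-0.32 -0.03 -0.57 -1.69 -0.06  0.17] grasp [ 572. -146.  222.] z [ 0.84 -0.22 -0.5 ] y [ 0.24  0.97 -0.01] P [ 442. -112.  300.]
q [ 0.    0.27 -0.86 -2.95 -0.37 -1.68] grasp [577. 214.  97.] z [ 0.72  0.07 -0.69] y [ 0.1 -1.   0. ] P [466. 203. 205.]
117 q [ 0.01  0.22 -0.84 -2.95 -0
[... 436 characters left out ...]
04 -0.69] y [ 0.08 -1.    0.02] P [465. 207. 287.]
220 q [ 0.04  0.01 -0.77 -3.01 -0.06 -1.66] grasp [577. 214. 220.] z [ 0.75  0.04 -0.66] y [ 0.07 -1.    0.02] P [461. 209. 323.]
ret 20 q [-0.    0.24 -0.89 -2.94 -0.37 -1.69] grasp [559. 212. 101.] z [ 0.72  0.07 -0.69] y [ 0.1 -1.   0. ] P [448. 201. 209.]
ret 40 q [-0.01  0.21 -0.92 -2.93 -0.37 -1.69] grasp [541. 210. 105.] z [ 0.72  0.07 -0.69] y [ 0.1 -1.   0. ] P [430. 199. 213.]
ret 60 q [-0.01  0.17 -0.95 -2.92 -0.36 -1.7 ] grasp [523. 208. 109.] z [ 0.72  0.07 -0.69] y [ 0.1 -1.   0. ] P [412. 198. 217.]
ret 90 q [-0.02  0.12 -0.99 -2.9  -0.35 -1.72] grasp [496. 205. 115.] z [ 0.72  0.07 -0.69] y [ 0.1 -1.   0. ] P [385. 195. 223.]
```

```bash
cat > dl.py <<'E'
from soft import *
from h import delta,cur,show
from plant import env
def to(qs):
    s=env.sense(); Rc,Pc=cur(s)
    for q in qs:
        P,T=F(q); a,b=delta(Rc,Pc,P,T); print(np.r_[a,b].round(3).tolist(), np.round(q,2))
E
python3 - <<'E'
from dl import *
s=env.sense(); show(s); print(*info(s["joint_pos"]))
G=np.array([571.7,-145.8,42]);A=ik(*pose(-13.2,46,G,0),n=60)[0]; np.save("A.npy",A)
T=pose(-13.2,46,G,0)[1]; q=A
for z in(20,40,60): q=soft(G+[0,0,z],T,q)
q0=s["joint_pos"]
to([q0+(q-q0)*f for f in (.25,.5,.75,1)])
E
```

```text
t 1.95 q [-0.238  0.204 -0.604 -1.498 -0.003 -0.064] P [ 426.16  -117.144  176.105] w 85.43976893925094 F [-0.746  0.117 -0.554] M [ 0.523  2.24  -0.012]
x [-0.705  0.162 -0.691] y [ 0.228  0.974 -0.004] z [ 0.672 -0.16  -0.723] grasp [ 530.315 -141.949   64.027]
q [-0.24  0.2  -0.6  -1.5  -0.   -0.06] grasp [ 530. -142.   64.] z [ 0.67 -0.16 -0.72] y [ 0.23  0.97 -0.  ] P [ 426. -117.  176.]
[-0.007, 0.006, -0.001, 0.001, -0.004, 0.001] [-0.28  0.2  -0.6  -1.6  -0.03  0.06]
[-0.019, 0.01, -0.0, 0.002, -0.01, 0.001] [-0.33  0.2  -0.59 -1.69 -0.06  0.19]
[-0.036, 0.013, 0.001, 0.005, -0.017, 0.001] [-0.37  0.19 -0.59 -1.79 -0.09  0.32]
[-0.057, 0.013, 0.002, 0.009, -0.027, 0.0] [-0.42  0.19 -0.58 -1.89 -0.12  0.45]
```

```bash
python3 -m handwheel '[[0,-0.007,0.006,-0.001,0.001,-0.004,0.001],[0,-0.019,0.01,0,0.002,-0.01,0.001],[0,-0.036,0.013,0.001,0.005,-0.017,0.001],[0,-0.057,0.013,0.002,0.009,-0.027,0],[0,-0.057,0.013,0.002,0.009,-0.027,0]]'
python3 - <<'E'
from dl import *
s=env.sense(); show(s); A=np.load("A.npy"); print(A); to([A])
cv2=__import__("cv2"); c=env.capture("wrist"); cv2.imwrite("pics/w2.png",c["pixels"][:,:,::-1]); print({k:v for k,v in c.items() if k!="pixels"})
E
```

```text
t: 2.45
eef_pos: [459.8, -115.4, 206.4]
tcp_rot: [0.277, 2.278, -0.158]
contact_force: [-0.4, -0.6, -0.0]
width: 85.4
t 2.45 q [-0.439  0.184 -0.588 -1.922 -0.133  0.496] P [ 459.801 -115.365  206.42 ] w 85.38507061484545 F [-0.436 -0.592 -0.002] M [ 0.616  2.412 -0.074]
x [-0.642  0.147 -0.752] y [ 0.25   0.968 -0.024] z [ 0.725 -0.203 -0.658] grasp [ 572.166 -146.823  104.392]
[-0.508  0.318 -0.597 -2.019 -0.213  0.659]
[0.046, -0.004, 0.055, -0.01, 0.027, 0.001] [-0.51  0.32 -0.6  -2.02 -0.21  0.66]
{'vfov': 59.6915132882857, 'cx': 314.6087053445434, 'cy': 235.4945535369311, 'eye': array([ 436.389, -111.078,  133.342]), 'attitude': array([1.655, 1.303, 0.8  ])}
```

View pics/w2.png

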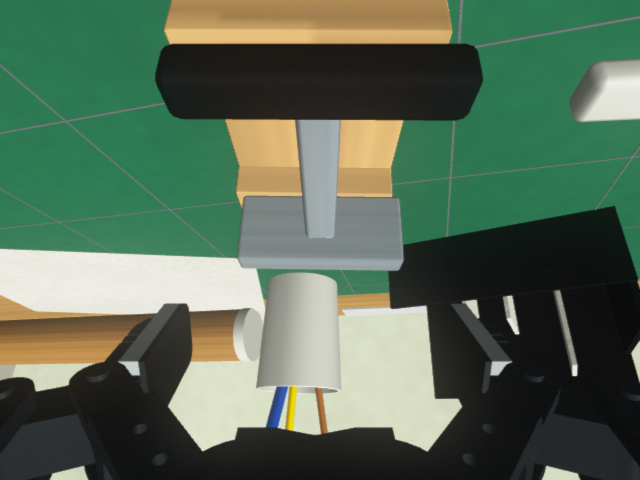

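The wrist view shows the shaft at column ~320, centred between the fingers (~316). The bar is at row 80 and the foot at row 230, so I'll go down to the grasp.

```bash
python3 -m handwheel '[[0,0.015,-0.001,0.018,-0.003,0.009,0],[0,0.031,-0.003,0.037,-0.007,0.018,0.001],[0,0.046,-0.004,0.055,-0.01,0.027,0.001],[0,0.046,-0.004,0.055,-0.01,0.027,0.001]]'
python3 - <<'E'
from dl import *
import cv2
s=env.sense(); show(s); to([np.load("A.npy")])
for n in ("side","scene"): cv2.imwrite(f"pics/{n}3.png",env.capture(n)["pixels"][:,:,::-1])
from h import crop
crop(cv2.imread("pics/side3.png"),150,290,220,150,3,"pics/side3c.png")
E
```

```text
t: 2.9
eef_pos: [465.0, -120.3, 149.6]
tcp_rot: [0.275, 2.371, -0.106]
contact_force: [-0.6, -0.4, -0.6]
width: 85.4
t 2.9 q [-0.504  0.324 -0.599 -2.011 -0.209  0.649] P [ 465.043 -120.273  149.569] w 85.39821689171842 F [-0.586 -0.387 -0.571] M [ 0.486  2.223 -0.056]
x [-0.707  0.167 -0.687] y [0.228 0.974 0.002] z [ 0.67  -0.155 -0.726] grasp [ 568.827 -144.293   36.977]
[-0.006, -0.001, -0.002, 0.001, -0.003, -0.0] [-0.51  0.32 -0.6  -2.02 -0.21  0.66]
```

View pics/side3c.png

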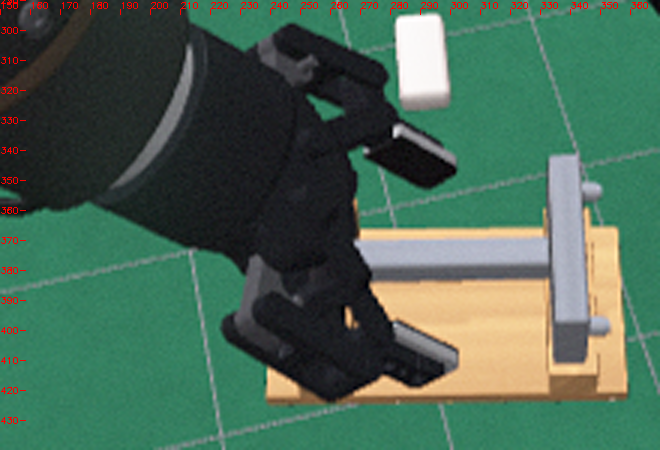

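The open fingers straddle the shaft with no contact, but the grasp point is 5 mm low. I'll correct that and close.

```bash
python3 -m handwheel '[[0,-0.006,-0.001,-0.002,0.001,-0.003,0],[0.6,-0.006,-0.001,-0.002,0.001,-0.003,0],[1,-0.006,-0.001,-0.002,0.001,-0.003,0],[1,-0.006,-0.001,-0.002,0.001,-0.003,0],[1,-0.006,-0.001,-0.002,0.001,-0.003,0],[1,-0.006,-0.001,-0.002,0.001,-0.003,0],[1,-0.006,-0.001,-0.002,0.001,-0.003,0],[1,-0.006,-0.001,-0.002,0.001,-0.003,0]]' 90
python3 - <<'E'
from dl import *
s=env.sense(); show(s)
G=np.array([571.7,-145.8,42]);T=pose(-13.2,46,G,0)[1];A=np.load("A.npy")
q=s["joint_pos"];L=[]
for z in(20,40,60,90): q=soft(G+[0,0,z],T,q,wo=.05,m5=.18);L.append(q); print(*info(q))
to(L)
E
```

```text
t: 3.8
eef_pos: [468.6, -121.8, 156.3]
tcp_rot: [0.274, 2.355, -0.113]
contact_force: [-2.8, 0.9, 5.4]
width: 12.5
t 3.8 q [-0.505  0.313 -0.594 -2.017 -0.209  0.653] P [ 468.564 -121.832  156.304] w 12.465959318606314 F [-2.787  0.85   5.445] M [ 0.335  1.828 -0.079]
x [-0.696  0.164 -0.699] y [ 0.23   0.973 -0.001] z [ 0.68  -0.162 -0.715] grasp [ 573.92  -146.883   45.409]
q [-0.5   0.28 -0.6  -2.01 -0.2   0.64] grasp [ 572. -146.   62.] z [ 0.69 -0.17 -0.7 ] y [ 0.24  0.97 -0.01] P [ 464. -119.  171.]
q [-0.49  0.23 -0.6  -2.01 -0.18  0.62] grasp [ 572. -146.   82.] z [ 0.71 -0.19 -0.68] y [ 0.24  0.97 -0.02] P [ 462. -116.  187.]
q [-0.48  0.19 -0.61 -2.   -0.18  0.6 ] grasp [ 572. -146.  102.] z [ 0.73 -0.2  -0.66] y [ 0.25  0.97 -0.02] P [ 459. -115.  204.]
q [-0.48  0.14 -0.61 -1.99 -0.18  0.59] grasp [ 572. -146.  132.] z [ 0.76 -0.21 -0.62] y [ 0.25  0.97 -0.02] P [ 454. -113.  228.]
[-0.009, 0.003, -0.018, 0.003, -0.007, -0.0] [-0.5   0.28 -0.6  -2.01 -0.2   0.64]
[-0.022, 0.005, -0.037, 0.007, -0.016, -0.001] [-0.49  0.23 -0.6  -2.01 -0.18  0.62]
[-0.034, 0.006, -0.056, 0.008, -0.026, -0.0] [-0.48  0.19 -0.61 -2.   -0.18  0.6 ]
[-0.051, 0.007, -0.083, 0.01, -0.042, -0.0] [-0.48  0.14 -0.61 -1.99 -0.18  0.59]
```

```bash
python3 -m handwheel '[[1,-0.009,0.003,-0.018,0.003,-0.007,0],[1,-0.022,0.005,-0.037,0.007,-0.016,-0.001],[1,-0.034,0.006,-0.056,0.008,-0.026,0],[1,-0.043,0.006,-0.07,0.009,-0.034,0],[1,-0.051,0.007,-0.083,0.01,-0.042,0],[1,-0.051,0.007,-0.083,0.01,-0.042,0]]'
python3 - <<'E'
from dl import *
import cv2
s=env.sense(); show(s)
for n in ("side","scene"): cv2.imwrite(f"pics/{n}4.png",env.capture(n)["pixels"][:,:,::-1])
E
```

```text
t: 4.4
eef_pos: [454.0, -112.7, 228.5]
tcp_rot: [0.273, 2.222, -0.164]
contact_force: [0.3, -0.7, -3.0]
width: 12.0
t 4.4 q [-0.483  0.132 -0.615 -1.99  -0.18   0.584] P [ 453.994 -112.728  228.49 ] w 12.002308571923674 F [ 0.336 -0.681 -3.003] M [0.821 3.055 0.001]
x [-0.6    0.138 -0.788] y [ 0.252  0.967 -0.023] z [ 0.759 -0.213 -0.615] grasp [ 571.654 -145.694  133.125]
```

View pics/side4.png

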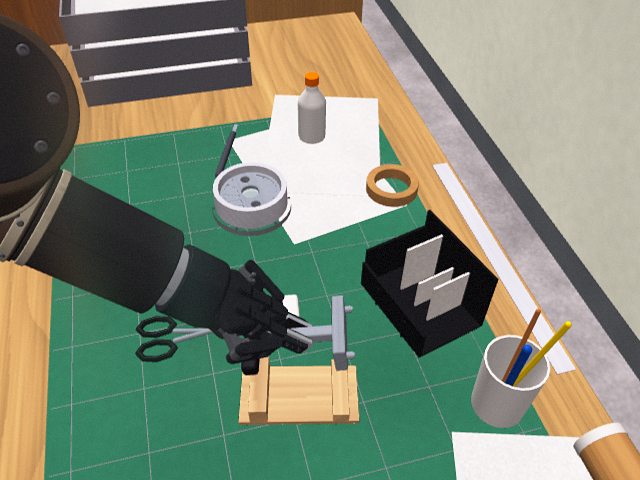

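View pics/scene4.png

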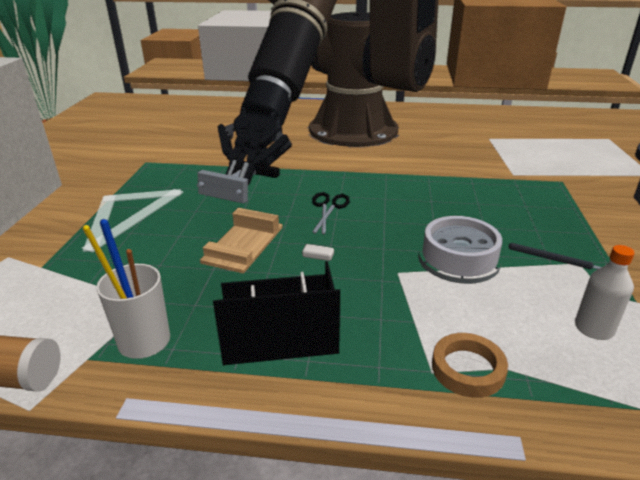

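The spanner is lifted level at about (300,330) in the side view and is clear of the rest. Next is the joint-interpolated carry and spin to above the ring.

```bash
cat > carry.py <<'E'
from dl import *
import sys
Q=np.array([577.3,214.2,97]); TB=pose(5.6,44,Q,0,-1)[1]
B=np.load("B.npy") if __import__("os").path.exists("B.npy") else ik(*pose(5.6,44,Q,0,-1),n=60)[0]
np.save("B.npy",B)
q=B
for z in (117,137,157,180): q=soft(np.r_[Q[:2],z],TB,q,wo=.05,m5=.2)
Bp=q
if __name__=="__main__":
    n=int(sys.argv[1]); s=env.sense(); q0=s["joint_pos"]; show(s); print(*info(Bp))
    L=[q0+(Bp-q0)*f for f in np.linspace(0,1,n+1)[1:]]
    for a in L: print(info(a)[3],end="")
    print(); to(L[:8])
E
python3 carry.py 22
```

```text
t 4.5 q [-0.483  0.135 -0.615 -1.989 -0.18   0.583] P [ 453.985 -113.045  227.204] w 12.317634515144137 F [-0.289 -0.461 -2.572] M [ 0.895  3.055 -0.009]
x [-0.602  0.139 -0.786] y [ 0.253  0.967 -0.023] z [ 0.757 -0.212 -0.618] grasp [ 571.361 -145.97   131.476]
q [ 0.03  0.09 -0.83 -3.01 -0.2  -1.65] grasp [577. 214. 180.] z [ 0.75  0.05 -0.66] y [ 0.08 -1.    0.02] P [461. 207. 282.]
[ 576. -126.  133.][ 580. -105.  134.][584. -86. 136.][587. -66. 138.][590. -47. 140.][592. -28. 142.][594. -10. 144.][595.   8. 146.][596.  26. 149.][597.  43. 151.][597.  60. 154.][597.  76. 156.][596.  92. 159.][595. 108. 161.][594. 123. 164.][592. 137. 166.][591. 151. 169.][588. 165. 171.][586. 178. 174.][583. 191. 176.][580. 203. 178.][577. 214. 180.]
[-0.001, 0.025, -0.002, -0.005, 0.0, 0.043] [-0.46  0.13 -0.62 -2.04 -0.18  0.48]
[-0.002, 0.049, -0.005, -0.01, 0.001, 0.085] [-0.44  0.13 -0.63 -2.08 -0.18  0.38]
[-0.003, 0.072, -0.008, -0.014, 0.003, 0.128] [-0.41  0.13 -0.64 -2.13 -0.18  0.28]
[-0.004, 0.096, -0.012, -0.018, 0.005, 0.171] [-0.39  0.13 -0.65 -2.17 -0.18  0.18]
[-0.005, 0.118, -0.016, -0.022, 0.008, 0.214] [-0.37  0.13 -0.66 -2.22 -0.18  0.07]
[-0.006, 0.141, -0.02, -0.026, 0.012, 0.256] [-0.34  0.12 -0.67 -2.27 -0.19 -0.03]
[-0.007, 0.162, -0.025, -0.029, 0.016, 0.299] [-0.32  0.12 -0.68 -2.31 -0.19 -0.13]
[-0.008, 0.183, -0.03, -0.031, 0.021, 0.341] [-0.3   0.12 -0.69 -2.36 -0.19 -0.23]
```

```bash
python3 -m handwheel '[[1,-0.001,0.025,-0.002,-0.005,0,0.043],[1,-0.002,0.049,-0.005,-0.01,0.001,0.085],[1,-0.003,0.072,-0.008,-0.014,0.003,0.128],[1,-0.004,0.096,-0.012,-0.018,0.005,0.171],[1,-0.005,0.118,-0.016,-0.022,0.008,0.214],[1,-0.006,0.141,-0.02,-0.026,0.012,0.256],[1,-0.007,0.162,-0.025,-0.029,0.016,0.299],[1,-0.008,0.183,-0.03,-0.031,0.021,0.341]]' 110; python3 carry.py 14
```

```text
t: 5.3
eef_pos: [475.4, 24.2, 241.9]
tcp_rot: [1.363, 1.853, 0.536]
contact_force: [0.0, -0.2, -2.7]
width: 12.1
t 5.3 q [-0.298  0.121 -0.693 -2.363 -0.187 -0.232] P [475.442  24.235 241.9  ] w 12.128010470460403 F [ 0.006 -0.242 -2.667] M [0.453 3.11  0.027]
x [-0.141  0.934 -0.328] y [0.615 0.342 0.71 ] z [ 0.776 -0.101 -0.623] grasp [595.649   8.542 145.312]
q [ 0.03  0.09 -0.83 -3.01 -0.2  -1.65] grasp [577. 214. 180.] z [ 0.75  0.05 -0.66] y [ 0.08 -1.    0.02] P [461. 207. 282.]
[596.  26. 148.][597.  43. 150.][597.  60. 153.][597.  76. 156.][596.  92. 158.][595. 108. 161.][594. 123. 164.][593. 137. 166.][591. 151. 169.][588. 165. 171.][586. 178. 173.][583. 191. 176.][580. 203. 178.][577. 214. 180.]
[0.018, 0.01, -0.004, -0.001, 0.004, 0.042] [-0.27  0.12 -0.7  -2.41 -0.19 -0.33]
[0.036, 0.02, -0.008, -0.001, 0.008, 0.085] [-0.25  0.12 -0.71 -2.46 -0.19 -0.43]
[0.053, 0.03, -0.012, -0.001, 0.012, 0.127] [-0.23  0.11 -0.72 -2.5  -0.19 -0.54]
[0.07, 0.039, -0.016, 0.0, 0.016, 0.17] [-0.21  0.11 -0.73 -2.55 -0.19 -0.64]
[0.087, 0.048, -0.021, 0.002, 0.019, 0.212] [-0.18  0.11 -0.74 -2.59 -0.19 -0.74]
[0.102, 0.057, -0.026, 0.004, 0.023, 0.254] [-0.16  0.11 -0.75 -2.64 -0.19 -0.84]
[0.118, 0.065, -0.032, 0.007, 0.026, 0.297] [-0.14  0.11 -0.76 -2.69 -0.19 -0.94]
[0.133, 0.072, -0.037, 0.011, 0.029, 0.339] [-0.11  0.1  -0.77 -2.73 -0.19 -1.04]
```

Tracking is exact.

```bash
python3 -m handwheel '[[1,0.018,0.01,-0.004,-0.001,0.004,0.042],[1,0.036,0.02,-0.008,-0.001,0.008,0.085],[1,0.053,0.03,-0.012,-0.001,0.012,0.127],[1,0.07,0.039,-0.016,0,0.016,0.17],[1,0.087,0.048,-0.021,0.002,0.019,0.212],[1,0.102,0.057,-0.026,0.004,0.023,0.254],[1,0.118,0.065,-0.032,0.007,0.026,0.297],[1,0.133,0.072,-0.037,0.011,0.029,0.339]]'; python3 carry.py 6
```

```text
t: 6.1
eef_pos: [472.5, 138.7, 264.3]
tcp_rot: [2.33, 1.056, 1.085]
contact_force: [-0.2, -0.7, -2.2]
width: 12.0
t 6.1 q [-0.114  0.104 -0.772 -2.735 -0.196 -1.042] P [472.546 138.725 264.302] w 12.03187522009327 F [-0.195 -0.67  -2.236] M [0.014 3.079 0.023]
x [0.426 0.755 0.499] y [ 0.478 -0.656  0.585] z [ 0.768 -0.01  -0.64 ] grasp [591.653 137.101 165.125]
q [ 0.03  0.09 -0.83 -3.01 -0.2  -1.65] grasp [577. 214. 180.] z [ 0.75  0.05 -0.66] y [ 0.08 -1.    0.02] P [461. 207. 282.]
[590. 151. 168.][588. 165. 171.][586. 178. 173.][583. 190. 175.][580. 203. 178.][577. 214. 180.]
[0.014, -0.009, -0.004, 0.003, 0.002, 0.042] [-0.09  0.1  -0.78 -2.78 -0.2  -1.14]
[0.027, -0.018, -0.009, 0.006, 0.002, 0.084] [-0.07  0.1  -0.79 -2.83 -0.2  -1.25]
[0.04, -0.027, -0.013, 0.01, 0.003, 0.126] [-0.04  0.1  -0.8  -2.87 -0.2  -1.35]
[0.052, -0.036, -0.018, 0.013, 0.002, 0.168] [-0.02  0.1  -0.81 -2.92 -0.2  -1.45]
[0.063, -0.045, -0.023, 0.017, 0.002, 0.21] [ 0.    0.09 -0.82 -2.96 -0.2  -1.55]
[0.074, -0.053, -0.028, 0.02, 0.0, 0.252] [ 0.03  0.09 -0.83 -3.01 -0.2  -1.65]
```

```bash
python3 -m handwheel '[[1,0.014,-0.009,-0.004,0.003,0.002,0.042],[1,0.027,-0.018,-0.009,0.006,0.002,0.084],[1,0.04,-0.027,-0.013,0.01,0.003,0.126],[1,0.052,-0.036,-0.018,0.013,0.002,0.168],[1,0.063,-0.045,-0.023,0.017,0.002,0.21],[1,0.074,-0.053,-0.028,0.02,0,0.252],[1,0.074,-0.053,-0.028,0.02,0,0.252]]'
python3 - <<'E'
from dl import *
import cv2
s=env.sense(); show(s)
from carry import Q,TB
q=soft(np.r_[Q[:2],140],TB,np.load("B.npy"),wo=.5,wq=.005,m5=.12); print(*info(q)); to([q])
for n in ("side","scene","wrist"): cv2.imwrite(f"pics/{n}5.png",env.capture(n)["pixels"][:,:,::-1])
E
```

```text
t: 6.8
eef_pos: [460.5, 207.1, 281.8]
tcp_rot: [-2.848, -0.125, -1.29]
contact_force: [-0.2, 0.1, -1.9]
width: 11.7
t 6.8 q [ 0.025  0.091 -0.831 -3.015 -0.203 -1.644] P [460.495 207.089 281.797] w 11.688105550724735 F [-0.196  0.087 -1.871] M [-0.156  3.081 -0.055]
x [0.657 0.067 0.751] y [ 0.078 -0.997  0.021] z [ 0.75   0.044 -0.66 ] grasp [576.724 213.985 179.482]
q [ 0.03  0.16 -0.75 -2.8  -0.15 -1.86] grasp [577. 214. 140.] z [ 0.72  0.07 -0.69] y [ 0.1 -1.   0. ] P [466. 203. 248.]
[-0.029, 0.005, 0.036, 0.009, -0.015, 0.001] [ 0.03  0.16 -0.75 -2.8  -0.15 -1.86]
```

View pics/side5.png

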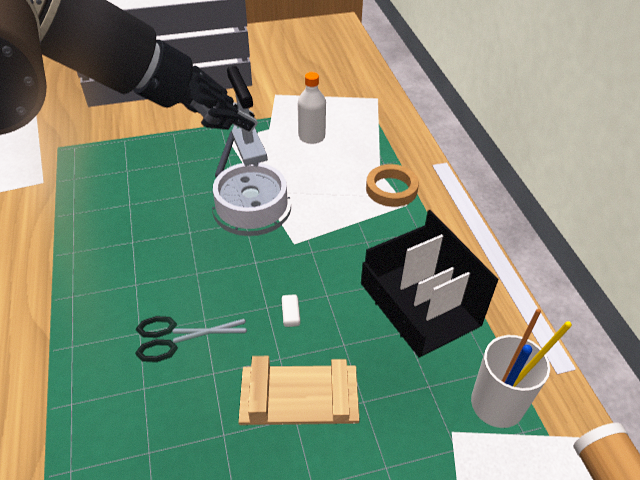

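View pics/scene5.png

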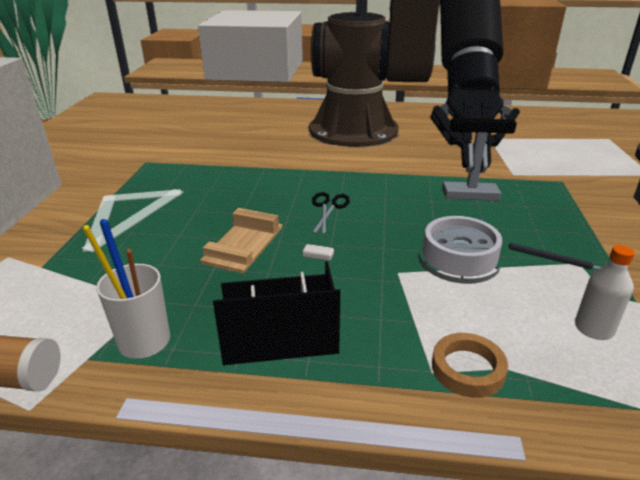

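```bash
python3 -m handwheel '[[1,-0.01,0.002,0.012,0.003,-0.005,0],[1,-0.019,0.003,0.024,0.006,-0.01,0.001],[1,-0.029,0.005,0.036,0.009,-0.015,0.001],[1,-0.029,0.005,0.036,0.009,-0.015,0.001],[1,-0.029,0.005,0.036,0.009,-0.015,0.001]]'
python3 - <<'E'
from dl import *
import cv2; from h import crop
s=env.sense(); show(s)
for n in ("side","scene","wrist"): cv2.imwrite(f"pics/{n}6.png",env.capture(n)["pixels"][:,:,::-1])
crop(cv2.imread("pics/side6.png"),195,70,110,160,5,"pics/a6.png")
crop(cv2.imread("pics/scene6.png"),410,120,110,160,5,"pics/b6.png")
E
```

```text
t: 7.45
eef_pos: [467.6, 202.3, 248.7]
tcp_rot: [-2.855, -0.142, -1.216]
contact_force: [0.1, -0.0, -2.0]
width: 11.6
t 7.45 q [ 0.025  0.159 -0.751 -2.799 -0.152 -1.857] P [467.589 202.317 248.735] w 11.643018109654871 F [ 0.133 -0.008 -2.006] M [-0.272  2.844  0.   ]
x [0.689 0.07  0.721] y [ 0.098 -0.995  0.003] z [ 0.718  0.068 -0.693] grasp [578.821 212.921 141.311]
```

View pics/a6.png

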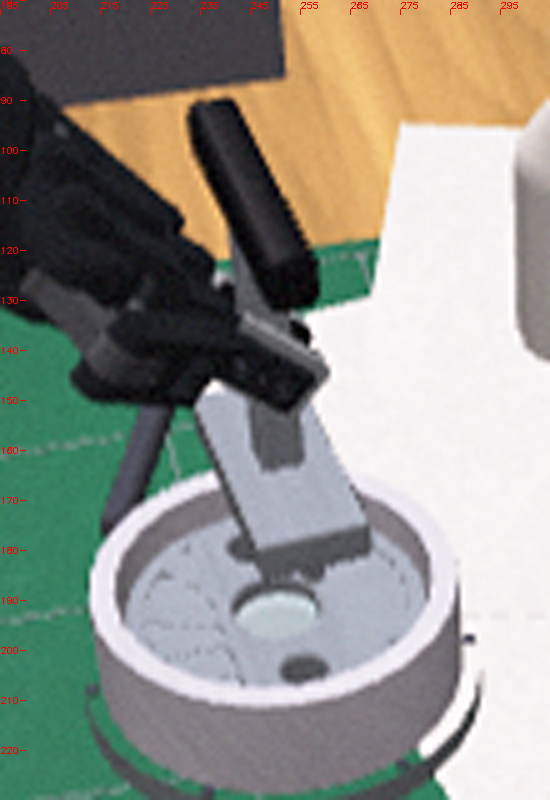

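View pics/b6.png

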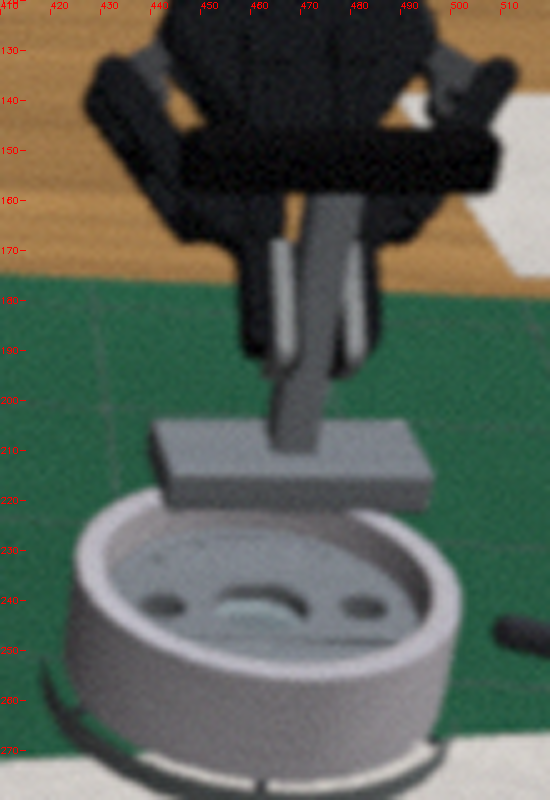

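View pics/wrist6.png

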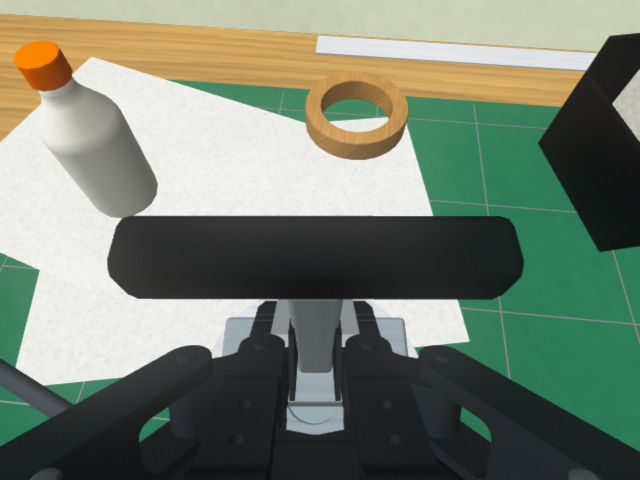

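```bash
cat > spfit.py <<'E'
from h import *
def fit(obs,x0,T0):
    def r(v):
        T=R.from_rotvec(v[3:]).as_matrix()@T0; o=[]
        for c,p,uv,w in obs: o+=list(w*(proj(c,v[:3]+T@np.array(p,float))[0]-uv))
        return o
    f=least_squares(r,np.r_[x0,0,0,0],loss="soft_l1"); T=R.from_rotvec(f.x[3:]).as_matrix()@T0
    return f.x[:3],T,np.array(r(f.x)).reshape(-1,2)
E
python3 - <<'E'
from spfit import *
np.set_printoptions(precision=3,suppress=True)
a=np.radians(5.6); Y=np.array([-np.sin(a),np.cos(a),0]);X=np.array([0,0,1.]);Z=np.cross(X,Y)
obs=[(SC,(-44,-40,-18),(443,215.6),1),(SC,(-44,40,-18),(496.6,215.6),1),(SC,(-44,-40,18),(440.4,204),1),(SC,(-44,40,18),(491.4,204),1),(SC,(-58,-40,-18),(443.6,222),1),(SC,(-58,40,-18),(496,222),1),
(SC,(-44,-7,-7),(464,210.6),1),(SC,(-44,7,-7),(473.4,210.6),1),(SC,(49,-45,-4),(446,151.5),.4),(SC,(49,45,-4),(510,151.5),.4),
(SD,(-44,-40,18),(247.4,180.6),1),(SD,(-44,-40,-18),(269,175.4),1),(SD,(-44,40,18),(234,150),1),(SD,(-58,-40,18),(249,186),1),(SD,(-58,-40,-18),(269,180),1),(SD,(-44,-7,7),(247.4,164),1),(SD,(-44,-7,-7),(255.6,162),1),
(SD,(49,-45,0),(254.5,124),.4),(SD,(49,45,0),(237.6,93),.4)]
p,T,r=fit(obs,[577,214,140],np.c_[X,Y,Z]); print(p,"\n",T,"\n",r)
print("pins",p-67*T[:,0], "az y",np.degrees(np.arctan2(-T[0,1],T[1,1])))
E
```

```text
[582.161 212.916 142.654] 
 [[-0.023 -0.098 -0.995]
 [-0.002  0.995 -0.098]
 [ 1.    -0.001 -0.023]] 
 [[ 0.765 -1.233]
 [ 0.827 -0.857]
 [-0.793 -0.656]
 [-0.202 -0.321]
 [-0.945  0.484]
 [-0.192  0.876]
 [ 0.295  0.456]
 [ 0.172  0.52 ]
 [ 0.122  0.411]
 [-0.115  0.515]
 [-0.658 -1.171]
 [ 0.553 -1.546]
 [-0.896 -1.588]
 [-1.316  0.416]
 [ 1.23   0.842]
 [ 0.418  0.595]
 [ 0.917  0.519]
 [-0.476  1.528]
 [-0.442  0.276]]
pins [583.682 213.026  75.671] az y 5.607202489015423
```

The fitted spanner is upright to 1.3° and its yaw matches, but the pins are 6.4 mm too far in +x. I'll correct position and pitch and hover just above the rim.

Run:
```python
from dl import *
s=env.sense(); show(s); q=s["joint_pos"]
L=[]
for z in (118,106,95.5):
    T=pose(5.6,45.2,[0,0,0],0,-1)[1]
    q=soft(np.array([573.9,214.2,z-1.4]),T,q,wo=3,wq=.001,m5=.02); L.append(q);print(*info(q))
to(L)
```

```text
t 7.6 q [ 0.025  0.157 -0.752 -2.798 -0.151 -1.858] P [467.047 202.448 249.107] w 11.796043112595916 F [ 0.686 -0.301 -2.706] M [-0.279  2.886  0.004]
x [0.689 0.069 0.721] y [ 0.098 -0.995  0.003] z [ 0.718  0.069 -0.693] grasp [578.335 213.086 141.744]
q [ 0.01  0.21 -0.8  -2.88 -0.23 -1.77] grasp [574. 214. 117.] z [ 0.7   0.07 -0.71] y [ 0.1 -1.  -0. ] P [465. 204. 227.]
q [ 0.01  0.24 -0.83 -2.92 -0.29 -1.72] grasp [574. 214. 105.] z [ 0.7   0.07 -0.71] y [ 0.1 -1.  -0. ] P [465. 204. 215.]
q [ 0.01  0.27 -0.85 -2.94 -0.33 -1.69] grasp [574. 214.  94.] z [ 0.7   0.07 -0.71] y [ 0.1 -1.  -0. ] P [465. 204. 204.]
[-0.023, -0.002, 0.019, 0.001, -0.008, 0.001] [ 0.01  0.21 -0.8  -2.88 -0.23 -1.77]
[-0.035, -0.002, 0.03, 0.001, -0.008, 0.001] [ 0.01  0.24 -0.83 -2.92 -0.29 -1.72]
[-0.045, -0.002, 0.04, 0.001, -0.008, 0.001] [ 0.01  0.27 -0.85 -2.94 -0.33 -1.69]
```

```bash
python3 -m handwheel '[[1,-0.012,-0.001,0.01,0,-0.004,0],[1,-0.023,-0.002,0.019,0.001,-0.008,0.001],[1,-0.023,-0.002,0.019,0.001,-0.008,0.001],[1,-0.023,-0.002,0.019,0.001,-0.008,0.001]]'
python3 - <<'E'
from dl import *
import cv2; from h import crop
s=env.sense(); show(s)
for n in ("side","scene"): cv2.imwrite(f"pics/{n}7.png",env.capture(n)["pixels"][:,:,::-1])
crop(cv2.imread("pics/side7.png"),200,90,100,120,6,"pics/a7.png")
crop(cv2.imread("pics/scene7.png"),415,140,100,120,6,"pics/b7.png")
E
```

```text
t: 8.0
eef_pos: [465.3, 203.8, 226.3]
tcp_rot: [-2.867, -0.139, -1.177]
contact_force: [-0.5, 0.2, -1.7]
width: 12.2
t 8.0 q [ 0.016  0.207 -0.797 -2.865 -0.218 -1.785] P [465.339 203.778 226.281] w 12.156072354748508 F [-0.48   0.172 -1.716] M [-0.316  2.734  0.041]
x [0.708 0.068 0.703] y [ 0.098 -0.995 -0.002] z [ 0.699  0.07  -0.711] grasp [573.732 214.675 116.022]
```

View pics/a7.png

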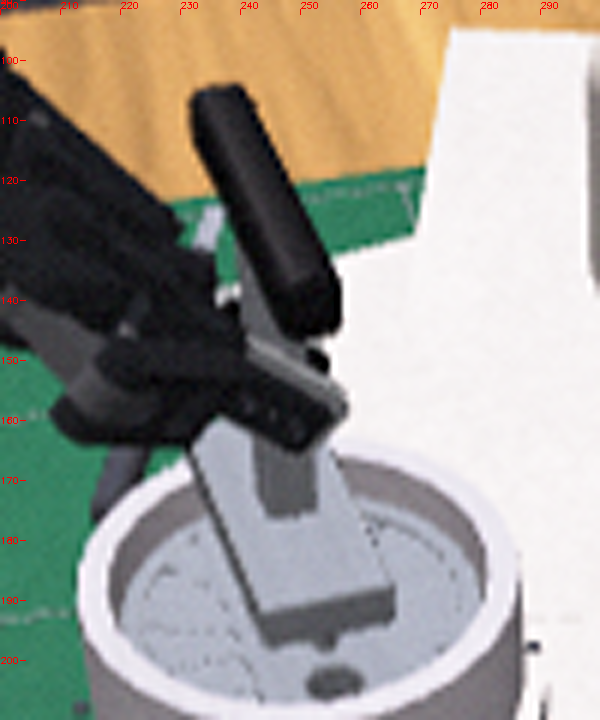

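View pics/b7.png

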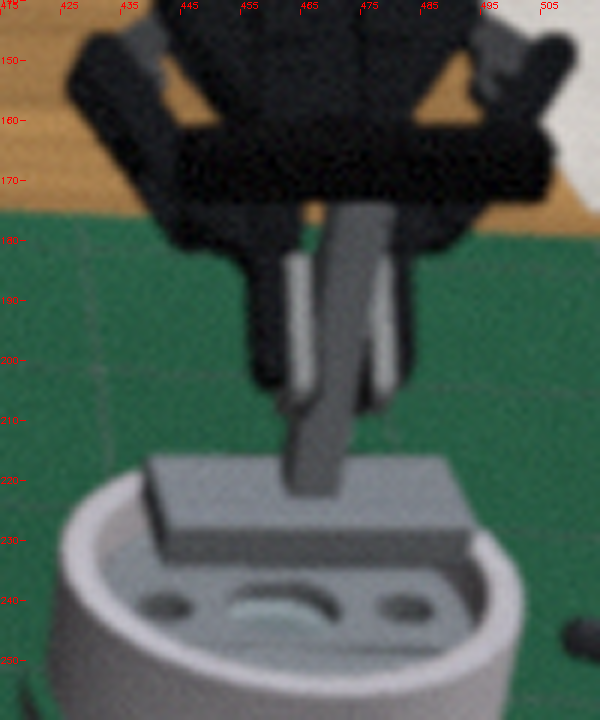

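Run:
```python
from spfit import *
np.set_printoptions(precision=3,suppress=True)
a=np.radians(5.6); Y=np.array([-np.sin(a),np.cos(a),0]);X=np.array([0,0,1.]);Z=np.cross(X,Y)
obs=[(SC,(-44,-40,-18),(442.5,227.8),1),(SC,(-44,40,-18),(494.2,228),1),(SC,(-44,-40,18),(440,216.7),1),(SC,(-44,40,18),(489.2,216.2),1),(SC,(-58,-40,-18),(442.5,233.8),1),(SC,(-58,40,-18),(493.3,234.5),1),
(SC,(-44,-7,-7),(462.5,222.5),1),(SC,(-44,7,-7),(471.3,222.5),1),
(SD,(-44,-40,18),(242.8,192),1),(SD,(-44,-40,-18),(265.5,188),1),(SD,(-44,40,18),(231.3,164),1),(SD,(-58,-40,18),(244.7,197.5),1),(SD,(-58,-40,-18),(265.5,193.3),1),(SD,(-44,-7,7),(244.2,175.8),1),(SD,(-44,-7,-7),(252.8,175),1),
(SD,(49,-45,0),(252,142),.4),(SD,(49,45,0),(236,108),.4),(SC,(49,-45,-4),(444,167),.4),(SC,(49,45,-4),(507,167),.4)]
p,T,r=fit(obs,[577,214,117],np.c_[X,Y,Z]); print(p,"\n",T,"\n",r.T)
print("pins",p-67*T[:,0], "az y",np.degrees(np.arctan2(-T[0,1],T[1,1])))
print("pin tip side px",proj(SD,p+T@np.array([-65.,-32,0])),"seen 254.2,197.5")
```

```text
[576.352 214.845 117.178] 
 [[-0.001 -0.083 -0.997]
 [-0.004  0.997 -0.083]
 [ 1.     0.004 -0.001]] 
 [[-0.066  0.773 -1.172  0.209 -1.126  0.109  0.172  0.459  0.257  0.076
  -0.723 -0.875  0.588  0.343  0.332 -0.544 -0.324  0.376  0.044]
 [-1.05  -0.656 -1.583 -0.556  0.65   0.569  0.838  0.938 -0.163 -1.139
  -3.549  1.064  0.282  1.235  0.187  0.236 -0.052  0.206  0.373]]
pins [576.42  215.136  50.179] az y 4.734246724942926
pin tip side px [[253.978 196.11 ]] seen 254.2,197.5
```

Pins are now within 1.3 mm of the hole centres, and the spanner is vertical. I'll descend.

Run:
```python
from dl import *
s=env.sense(); Rc,P=cur(s)
for d in ((.7,-.8,-6),(.7,-.8,-12),(.7,-.8,-18),(.7,-.8,-22)): print((Rc.T@np.array(d)/750).round(4))
```

```text
[-0.005   0.0012  0.0063]
[-0.0107  0.0012  0.0119]
[-0.0163  0.0012  0.0176]
[-0.0201  0.0012  0.0214]
```

```bash
python3 -m handwheel '[[1,-0.005,0.0012,0.0063,0,0,0],[1,-0.0107,0.0012,0.0119,0,0,0],[1,-0.0107,0.0012,0.0119,0,0,0],[1,-0.0107,0.0012,0.0119,0,0,0]]'
python3 - <<'E'
from dl import *
show(env.sense())
E
python3 -m handwheel '[[1,-0.0028,0,0.0028,0,0,0],[1,-0.0056,0,0.0056,0,0,0],[1,-0.0056,0,0.0056,0,0,0]]'
python3 - <<'E'
from dl import *
import cv2; from h import crop
s=env.sense(); show(s)
for n in ("side","scene"): cv2.imwrite(f"pics/{n}8.png",env.capture(n)["pixels"][:,:,::-1])
crop(cv2.imread("pics/side8.png"),200,100,100,120,6,"pics/a8.png")
crop(cv2.imread("pics/scene8.png"),415,150,100,120,6,"pics/b8.png")
E
```

```text
t: 8.5
eef_pos: [465.8, 202.9, 213.9]
tcp_rot: [-2.867, -0.139, -1.176]
contact_force: [0.9, 0.2, -2.5]
width: 12.4
t 8.5 q [ 0.008  0.238 -0.825 -2.902 -0.276 -1.74 ] P [465.814 202.928 213.932] w 12.379130754942677 F [ 0.864  0.189 -2.51 ] M [-0.26   2.798  0.023]
x [0.709 0.068 0.702] y [ 0.097 -0.995 -0.002] z [ 0.699  0.07  -0.712] grasp [574.129 213.811 103.594]
t: 8.8
eef_pos: [465.8, 203.0, 208.0]
tcp_rot: [-2.867, -0.139, -1.177]
contact_force: [0.1, 0.2, -1.5]
width: 12.1
t 8.8 q [ 0.006  0.254 -0.838 -2.919 -0.305 -1.72 ] P [465.791 202.98  208.018] w 12.11785035091516 F [ 0.125  0.163 -1.471] M [-0.269  2.793 -0.004]
x [0.708 0.068 0.703] y [ 0.098 -0.995 -0.002] z [ 0.699  0.07  -0.712] grasp [574.151 213.874  97.725]
```

View pics/a8.png

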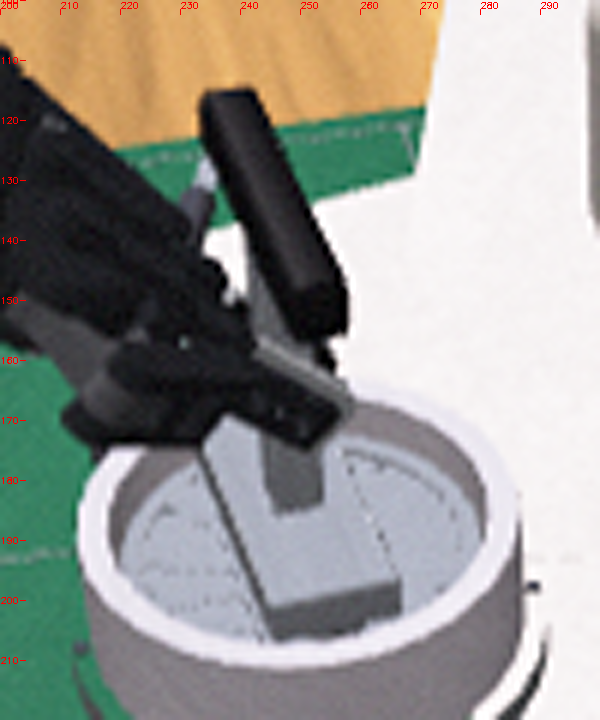

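View pics/b8.png

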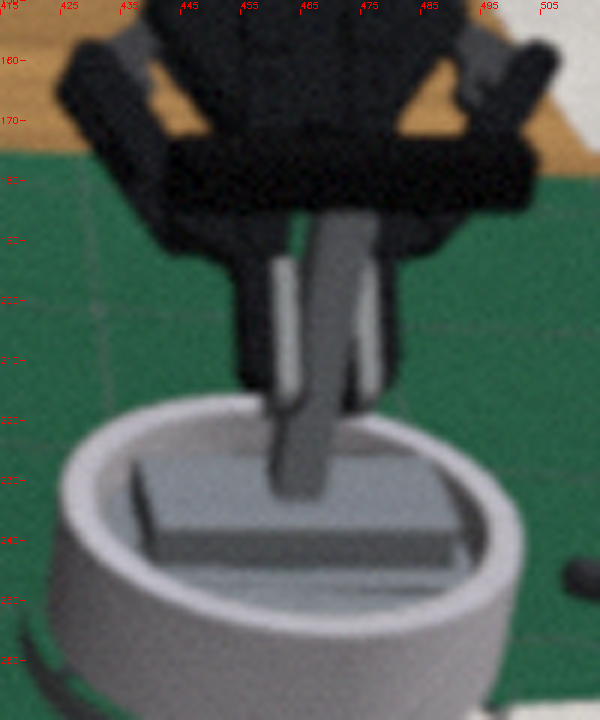

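The foot is inside the barrel, with the pin tips about 5 mm into the holes and no contact force. I'll go down the rest of the way.

```bash
python3 -m handwheel '[[1,-0.002,0,0.002,0,0,0],[1,-0.0038,0,0.0038,0,0,0],[1,-0.0038,0,0.0038,0,0,0]]'
python3 - <<'E'
from dl import *
show(env.sense())
E
```

```text
t: 9.2
eef_pos: [466.2, 203.1, 204.6]
tcp_rot: [-2.866, -0.139, -1.179]
contact_force: [0.5, 0.8, -0.3]
width: 12.0
t 9.2 q [ 0.005  0.263 -0.845 -2.928 -0.323 -1.709] P [466.157 203.066 204.628] w 11.95390774223538 F [ 0.495  0.791 -0.262] M [-0.071  2.268  0.165]
x [0.707 0.068 0.704] y [ 0.098 -0.995 -0.002] z [ 0.7   0.07 -0.71] grasp [574.722 213.989  94.54 ]
```

```bash
python3 -m handwheel '[[1,-0.001,0,0.001,0,0,0],[1,-0.001,0,0.001,0,0,0]]'
python3 - <<'E'
from dl import *
show(env.sense())
E
```

```text
t: 9.4
eef_pos: [466.2, 203.2, 204.3]
tcp_rot: [-2.865, -0.14, -1.182]
contact_force: [-4.1, 0.5, 9.2]
width: 11.9
t 9.4 q [ 0.005  0.265 -0.847 -2.931 -0.328 -1.706] P [466.209 203.158 204.322] w 11.876038146565826 F [-4.09   0.478  9.192] M [-0.185  1.529  0.005]
x [0.706 0.068 0.705] y [ 0.098 -0.995 -0.002] z [ 0.702  0.071 -0.709] grasp [574.986 214.121  94.448]
```

It is seated, with 11 N reaction. Releasing now.

```bash
python3 -m handwheel '[[1,0.0006,0,-0.0006,0,0,0],[0.6,0.0006,0,-0.0006,0,0,0],[0,0.0006,0,-0.0006,0,0,0],[0,0.0006,0,-0.0006,0,0,0],[0,0.0006,0,-0.0006,0,0,0],[0,0.0006,0,-0.0006,0,0,0]]'
python3 - <<'E'
from dl import *
import cv2; from h import crop
s=env.sense(); show(s)
for n in ("side","scene"): cv2.imwrite(f"pics/{n}9.png",env.capture(n)["pixels"][:,:,::-1])
crop(cv2.imread("pics/side9.png"),200,100,100,120,6,"pics/a9.png")
crop(cv2.imread("pics/scene9.png"),415,150,100,120,6,"pics/b9.png")
E
```

```text
t: 10.0
eef_pos: [466.0, 203.0, 204.0]
tcp_rot: [-2.867, -0.139, -1.178]
contact_force: [0.7, 0.1, 0.1]
width: 82.9
t 10.0 q [ 0.004  0.265 -0.846 -2.929 -0.324 -1.708] P [465.992 202.991 203.994] w 82.87212531364189 F [0.668 0.116 0.115] M [-0.231  2.251 -0.028]
x [0.708 0.068 0.703] y [ 0.098 -0.995 -0.002] z [ 0.7    0.07  -0.711] grasp [574.433 213.886  93.781]
```

View pics/a9.png

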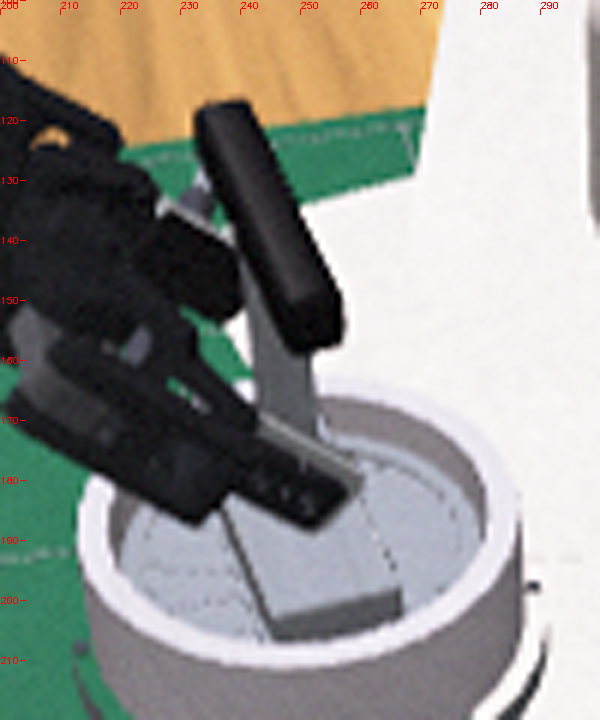

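View pics/b9.png

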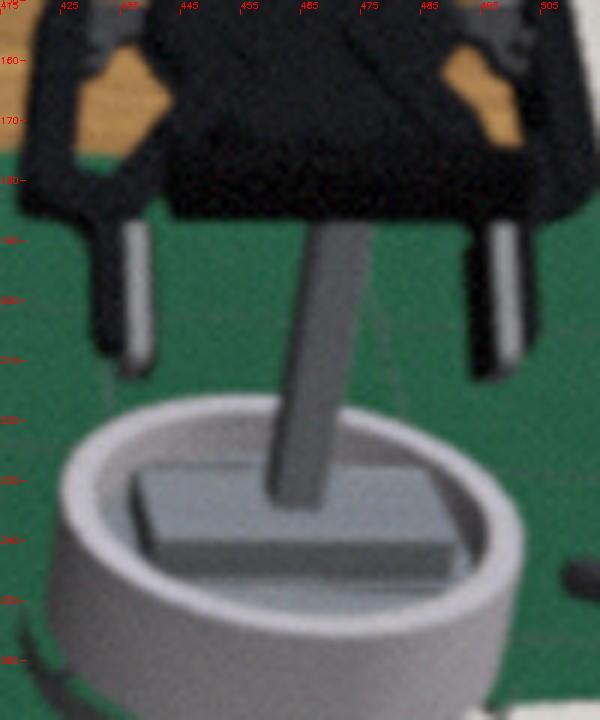

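The spanner stands upright with its foot flat in the ring, and the fingers are clear. Next I'll find the tool-down configurations for the T-bar.

Run:
```python
from ik import *
np.set_printoptions(precision=2,suppress=True)
for az in (5.6,185.6):
  for turn in (0,-70,-85):
    for lift in (0,60):
      for s in ik(*pose(az+turn+90,90,[577,214.2,144.5+lift],0,1),n=80): print(az,turn,lift,s,F(s)[1][:,1])
```

```text
5.6 0 0 [ 0.67  0.35 -0.26 -0.   -0.96 -0.58] [-1.  -0.1  0. ]
5.6 0 60 [ 0.67  0.29 -0.19 -0.   -1.09 -0.58] [-1.  -0.1  0. ]
5.6 -70 0 [ 0.67  0.35 -0.26 -0.   -0.96 -1.8 ] [-0.43  0.9   0.  ]
5.6 -70 60 [ 0.67  0.29 -0.19 -0.   -1.09 -1.8 ] [-0.43  0.9   0.  ]
5.6 -85 0 [ 0.67  0.35 -0.26 -0.   -0.96 -2.06] [-0.18  0.98  0.  ]
5.6 -85 60 [ 0.67  0.29 -0.19 -0.   -1.09 -2.06] [-0.18  0.98  0.  ]
185.6 0 0 [ 0.67  0.35 -0.26 -0.   -0.96  2.57] [ 1.   0.1 -0. ]
185.6 0 60 [ 0.67  0.29 -0.19 -0.   -1.09  2.57] [ 1.   0.1 -0. ]
185.6 -70 0 [ 0.67  0.35 -0.26 -0.   -0.96  1.34] [ 0.43 -0.9  -0.  ]
185.6 -70 60 [ 0.67  0.29 -0.19  0.   -1.09  1.34] [ 0.43 -0.9   0.  ]
185.6 -85 0 [ 0.67  0.35 -0.26 -0.   -0.96  1.08] [ 0.18 -0.98 -0.  ]
185.6 -85 60 [ 0.67  0.29 -0.19  0.   -1.09  1.08] [ 0.18 -0.98 -0.  ]
```

```bash
cat > path2.py <<'E'
from dl import *
s=env.sense(); q0=s["joint_pos"]
Q=np.array([577,214.2,97]); TB=cur(s)[0]; q=q0; L=[]
for b in (20,40,60,80): q=soft(np.array([574.4,213.9,93.8])-[b*.97,b*.1,-b*.15],TB,q,wo=.5,wq=.01,m5=.2); L.append(q)
if __name__=="__main__":
    show(s)
    for q in L: print(*info(q))
    to(L)
    D=ik(*pose(95.6,90,[577,214.2,144.5+90],0,1),n=60)[0]; np.save("D.npy",D); print("D",D)
    R1=L[-1]; R2=R1+[0,-.25,0.1,0.2,-.15,0]
    for f in np.linspace(0,1,4): print(*info(R1+(R2-R1)*f))
    for f in np.linspace(0,1,12): print(*info(R2+(D-R2)*f)[:8])
E
python3 path2.py
```

```text
t 10.1 q [ 0.005  0.265 -0.846 -2.929 -0.324 -1.708] P [465.957 203.014 204.005] w 85.23403438438926 F [-0.52  -0.554 -0.184] M [-0.2    2.198 -0.001]
x [0.708 0.068 0.703] y [ 0.098 -0.995 -0.002] z [ 0.7    0.07  -0.711] grasp [574.398 213.914  93.793]
q [-0.    0.24 -0.88 -2.92 -0.33 -1.71] grasp [555. 212.  97.] z [ 0.7   0.07 -0.71] y [ 0.1 -1.  -0. ] P [447. 201. 207.]
q [-0.01  0.2  -0.91 -2.91 -0.33 -1.72] grasp [536. 210. 100.] z [ 0.7   0.07 -0.71] y [ 0.1 -1.  -0. ] P [427. 199. 210.]
q [-0.01  0.17 -0.94 -2.9  -0.33 -1.73] grasp [516. 208. 103.] z [ 0.7   0.07 -0.71] y [ 0.1 -1.  -0. ] P [408. 197. 213.]
q [-0.02  0.14 -0.97 -2.88 -0.32 -1.74] grasp [497. 206. 106.] z [ 0.7   0.07 -0.71] y [ 0.1 -1.  -0. ] P [388. 195. 216.]
[-0.016, 0.0, -0.021, 0.0, -0.0, -0.0] [-0.    0.24 -0.88 -2.92 -0.33 -1.71]
[-0.031, 0.0, -0.042, -0.0, -0.0, -0.0] [-0.01  0.2  -0.91 -2.91 -0.33 -1.72]
[-0.047, 0.0, -0.063, -0.0, 0.0, -0.0] [-0.01  0.17 -0.94 -2.9  -0.33 -1.73]
[-0.063, 0.0, -0.084, -0.0, 0.0, -0.0] [-0.02  0.14 -0.97 -2.88 -0.32 -1.74]
D [ 0.673  0.271 -0.149 -0.    -1.151 -0.575
[... 1071 characters left out ...]
21] grasp [415. 363. 213.] z [ 0.31  0.83 -0.47] y [0.19 0.43 0.88]
q [ 0.36  0.1  -0.48 -1.22 -0.84 -1.1 ] grasp [403. 345. 190.] z [ 0.15  0.8  -0.58] y [-0.1   0.59  0.8 ]
q [ 0.42  0.13 -0.41 -0.97 -0.9  -1.  ] grasp [407. 317. 172.] z [ 0.01  0.72 -0.7 ] y [-0.4   0.64  0.65]
q [ 0.48  0.17 -0.35 -0.73 -0.97 -0.89] grasp [428. 283. 165.] z [-0.08  0.58 -0.81] y [-0.67  0.57  0.47]
q [ 0.55  0.2  -0.28 -0.49 -1.03 -0.79] grasp [466. 251. 171.] z [-0.12  0.4  -0.91] y [-0.87  0.4   0.29]
q [ 0.61  0.24 -0.21 -0.24 -1.09 -0.68] grasp [517. 226. 194.] z [-0.09  0.2  -0.98] y [-0.98  0.17  0.12]
q [ 0.67  0.27 -0.15 -0.   -1.15 -0.58] grasp [577. 214. 235.] z [-0.  0. -1.] y [-1.  -0.1  0. ]
```

Run:
```python
from dl import *
from h import *
for u,v in ((88,104),(250,85),(312,140)): print(u,v,atz(SD,u,v,0).round())
D=ik(*pose(95.6,90,[577,214.2,144.5+160],0,1),n=60)[0]; np.save("D.npy",D)
from path2 import L
R1=L[-1]; R2=R1+[0,-.25,0.1,0.2,-.15,0]
for f in np.linspace(0,1,9):
    q=R2+(D-R2)*f; P,T=F(q); print(*info(q)[:4],"tip",(P+173*T[:,2]).round(), "W",(P-199*T[:,2]).round())
```

```text
88 104 [315. 589.   0.]
250 85 [641. 582.   0.]
312 140 [721. 370.   0.]
q [-0.02 -0.11 -0.87 -2.68 -0.47 -1.74] grasp [544. 234. 304.] tip [560. 238. 298.] W [214. 168. 416.]
q [ 0.07 -0.07 -0.77 -2.34 -0.58 -1.59] grasp [521. 309. 309.] tip [536. 317. 304.] W [217. 149. 396.]
q [ 0.16 -0.03 -0.66 -2.01 -0.68 -1.45] grasp [482. 361. 297.] tip [494. 374. 292.] W [239. 120. 385.]
q [ 0.24  0.02 -0.56 -1.67 -0.78 -1.3 ] grasp [441. 384. 272.] tip [449. 399. 266.] W [282.  90. 387.]
q [ 0.33  0.06 -0.46 -1.34 -0.89 -1.16] grasp [413. 375. 243.] tip [417. 391. 234.] W [344.  70. 408.]
q [ 0.41  0.1  -0.35 -1.   -0.99 -1.01] grasp [411. 340. 220.] tip [410. 354. 208.] W [415.  69. 448.]
q [ 0.5   0.15 -0.25 -0.67 -1.09 -0.87] grasp [440. 291. 215.] tip [438. 301. 201.] W [485.  93. 505.]
q [ 0.59  0.19 -0.14 -0.33 -1.19 -0.72] grasp [500. 244. 241.] tip [498. 249. 224.] W [542. 143. 578.]
q [ 0.67  0.23 -0.04 -0.   -1.3  -0.58] grasp [577. 214. 305.] tip [577. 214. 287.] W [577. 214. 659.]
```

```bash
python3 -m handwheel '[[0,-0.016,0,-0.021,0,0,0],[0,-0.031,0,-0.042,0,0,0],[0,-0.047,0,-0.063,0,0,0],[0,-0.063,0,-0.084,0,0,0],[0,-0.063,0,-0.084,0,0,0]]'
cat > seg.py <<'E'
from dl import *
import sys
def seg(qt,n,k=10):
    s=env.sense(); show(s); q0=s["joint_pos"]; to([q0+(qt-q0)*f for f in np.linspace(0,1,n+1)[1:k+1]])
E
python3 - <<'E'
from seg import *
q0=env.sense()["joint_pos"]
seg(q0+[0,-.25,0.1,0.2,-.15,0],4)
E
```

```text
t: 10.6
eef_pos: [386.0, 195.4, 215.6]
tcp_rot: [-2.867, -0.141, -1.177]
contact_force: [-0.4, -1.3, -0.3]
width: 85.1
t 10.6 q [-0.017  0.135 -0.974 -2.881 -0.324 -1.738] P [385.959 195.376 215.577] w 85.05095825203638 F [-0.414 -1.282 -0.278] M [-0.179  2.203 -0.004]
x [0.708 0.069 0.703] y [ 0.099 -0.995 -0.002] z [ 0.699  0.071 -0.712] grasp [494.301 206.318 105.272]
[0.039, -0.002, -0.024, 0.004, 0.038, -0.018] [-0.02  0.07 -0.95 -2.83 -0.36 -1.74]
[0.075, -0.005, -0.052, 0.008, 0.077, -0.036] [-0.02  0.01 -0.92 -2.78 -0.4  -1.74]
[0.109, -0.008, -0.083, 0.011, 0.114, -0.054] [-0.02 -0.05 -0.9  -2.73 -0.44 -1.74]
[0.14, -0.012, -0.118, 0.014, 0.152, -0.074] [-0.02 -0.12 -0.87 -2.68 -0.47 -1.74]
```

```bash
python3 -m handwheel '[[0,0.039,-0.002,-0.024,0.004,0.038,-0.018],[0,0.075,-0.005,-0.052,0.008,0.077,-0.036],[0,0.109,-0.008,-0.083,0.011,0.114,-0.054],[0,0.14,-0.012,-0.118,0.014,0.152,-0.074],[0,0.14,-0.012,-0.118,0.014,0.152,-0.074]]'
python3 - <<'E'
from seg import *
seg(np.load("D.npy"),24,8)
E
```

```text
t: 11.1
eef_pos: [400.4, 205.4, 356.5]
tcp_rot: [-2.482, -0.481, -1.847]
contact_force: [0.6, 1.1, 0.3]
width: 85.4
t 11.1 q [-0.018 -0.116 -0.866 -2.675 -0.479 -1.741] P [400.443 205.429 356.499] w 85.42849677581505 F [0.608 1.056 0.277] M [-0.602  3.056 -0.01 ]
x [0.257 0.237 0.937] y [ 0.25  -0.953  0.173] z [ 0.934  0.19  -0.304] grasp [545.145 234.876 309.391]
[0.001, -0.018, -0.001, 0.025, 0.016, -0.051] [ 0.01 -0.1  -0.83 -2.56 -0.51 -1.69]
[0.0, -0.034, -0.002, 0.049, 0.034, -0.101] [ 0.04 -0.09 -0.8  -2.45 -0.55 -1.64]
[-0.002, -0.048, -0.004, 0.074, 0.053, -0.151] [ 0.07 -0.07 -0.76 -2.34 -0.58 -1.6 ]
[-0.006, -0.06, -0.006, 0.097, 0.074, -0.2] [ 0.1  -0.06 -0.73 -2.23 -0.62 -1.55]
[-0.011, -0.07, -0.008, 0.121, 0.096, -0.249] [ 0.13 -0.04 -0.69 -2.12 -0.65 -1.5 ]
[-0.016, -0.076, -0.01, 0.144, 0.119, -0.297] [ 0.15 -0.03 -0.66 -2.01 -0.68 -1.45]
[-0.022, -0.08, -0.011, 0.167, 0.143, -0.344] [ 0.18 -0.01 -0.63 -1.9  -0.72 -1.4 ]
[-0.028, -0.082, -0.011, 0.19, 0.169, -0.39] [ 0.21 -0.   -0.59 -1.78 -0.75 -1.35]
```

```bash
python3 -m handwheel '[[0,0.001,-0.018,-0.001,0.025,0.016,-0.051],[0,0,-0.034,-0.002,0.049,0.034,-0.101],[0,-0.002,-0.048,-0.004,0.074,0.053,-0.151],[0,-0.006,-0.06,-0.006,0.097,0.074,-0.2],[0,-0.011,-0.07,-0.008,0.121,0.096,-0.249],[0,-0.016,-0.076,-0.01,0.144,0.119,-0.297],[0,-0.022,-0.08,-0.011,0.167,0.143,-0.344],[0,-0.028,-0.082,-0.011,0.19,0.169,-0.39],[0,-0.028,-0.082,-0.011,0.19,0.169,-0.39],[0,-0.028,-0.082,-0.011,0.19,0.169,-0.39]]'
python3 - <<'E'
from seg import *
seg(np.load("D.npy"),16,8)
E
```

```text
t: 12.1
eef_pos: [371.8, 257.3, 324.2]
tcp_rot: [1.089, 2.165, 1.775]
contact_force: [-0.8, 0.7, -1.3]
width: 85.2
t 12.1 q [ 0.211  0.009 -0.593 -1.78  -0.754 -1.355] P [371.753 257.335 324.183] w 85.18463091004875 F [-0.819  0.686 -1.276] M [-2.516  1.687  0.053]
x [-0.729  0.601  0.328] y [0.439 0.043 0.897] z [ 0.526  0.798 -0.296] grasp [453.212 380.993 278.378]
[-0.004, -0.005, -0.001, 0.019, 0.025, -0.048] [ 0.24  0.02 -0.56 -1.67 -0.79 -1.31]
[-0.01, -0.008, -0.002, 0.038, 0.05, -0.096] [ 0.27  0.04 -0.52 -1.56 -0.82 -1.26]
[-0.018, -0.009, -0.004, 0.056, 0.075, -0.144] [ 0.3   0.05 -0.49 -1.45 -0.86 -1.21]
[-0.029, -0.008, -0.005, 0.073, 0.101, -0.191] [ 0.33  0.06 -0.45 -1.33 -0.89 -1.16]
[-0.042, -0.004, -0.007, 0.09, 0.128, -0.237] [ 0.36  0.08 -0.42 -1.22 -0.92 -1.11]
[-0.056, 0.003, -0.008, 0.107, 0.155, -0.283] [ 0.38  0.09 -0.39 -1.11 -0.96 -1.06]
[-0.072, 0.014, -0.008, 0.124, 0.182, -0.328] [ 0.41  0.11 -0.35 -1.   -0.99 -1.01]
[-0.088, 0.028, -0.007, 0.141, 0.209, -0.373] [ 0.44  0.12 -0.32 -0.89 -1.03 -0.96]
```

```bash
python3 -m handwheel '[[0,-0.004,-0.005,-0.001,0.019,0.025,-0.048],[0,-0.01,-0.008,-0.002,0.038,0.05,-0.096],[0,-0.018,-0.009,-0.004,0.056,0.075,-0.144],[0,-0.029,-0.008,-0.005,0.073,0.101,-0.191],[0,-0.042,-0.004,-0.007,0.09,0.128,-0.237],[0,-0.056,0.003,-0.008,0.107,0.155,-0.283],[0,-0.072,0.014,-0.008,0.124,0.182,-0.328],[0,-0.088,0.028,-0.007,0.141,0.209,-0.373],[0,-0.088,0.028,-0.007,0.141,0.209,-0.373],[0,-0.088,0.028,-0.007,0.141,0.209,-0.373]]'
python3 - <<'E'
from seg import *
seg(np.load("D.npy"),8,8)
E
```

```text
t: 13.1
eef_pos: [426.4, 214.7, 323.0]
tcp_rot: [-0.826, 2.638, 1.12]
contact_force: [-0.2, 0.8, 0.0]
width: 85.6
t 13.1 q [ 0.441  0.121 -0.317 -0.89  -1.027 -0.962] P [426.408 214.722 323.012] w 85.6048446015355 F [-0.211  0.789  0.037] M [-2.28  -0.175  0.012]
x [-0.835 -0.427 -0.347] y [-0.546  0.567  0.616] z [-0.066  0.704 -0.707] grasp [416.118 323.817 213.389]
[-0.018, -0.01, -0.015, 0.016, 0.027, -0.044] [ 0.47  0.13 -0.28 -0.78 -1.06 -0.91]
[-0.04, -0.018, -0.03, 0.031, 0.054, -0.088] [ 0.5   0.15 -0.25 -0.67 -1.09 -0.87]
[-0.065, -0.024, -0.047, 0.047, 0.082, -0.13] [ 0.53  0.16 -0.21 -0.56 -1.13 -0.82]
[-0.093, -0.026, -0.065, 0.063, 0.11, -0.171] [ 0.56  0.18 -0.18 -0.44 -1.16 -0.77]
[-0.124, -0.026, -0.084, 0.079, 0.138, -0.21] [ 0.59  0.19 -0.14 -0.33 -1.2  -0.72]
[-0.158, -0.021, -0.103, 0.096, 0.167, -0.249] [ 0.61  0.2  -0.11 -0.22 -1.23 -0.67]
[-0.193, -0.012, -0.123, 0.114, 0.196, -0.285] [ 0.64  0.22 -0.08 -0.11 -1.26 -0.62]
[-0.23, 0.002, -0.142, 0.132, 0.226, -0.32] [ 0.67  0.23 -0.04 -0.   -1.3  -0.58]
```

```bash
python3 -m handwheel '[[0,-0.018,-0.01,-0.015,0.016,0.027,-0.044],[0,-0.04,-0.018,-0.03,0.031,0.054,-0.088],[0,-0.065,-0.024,-0.047,0.047,0.082,-0.13],[0,-0.093,-0.026,-0.065,0.063,0.11,-0.171],[0,-0.124,-0.026,-0.084,0.079,0.138,-0.21],[0,-0.158,-0.021,-0.103,0.096,0.167,-0.249],[0,-0.193,-0.012,-0.123,0.114,0.196,-0.285],[0,-0.23,0.002,-0.142,0.132,0.226,-0.32],[0,-0.23,0.002,-0.142,0.132,0.226,-0.32],[0,-0.23,0.002,-0.142,0.132,0.226,-0.32]]'
python3 - <<'E'
from seg import *
import cv2; from h import crop
show(env.sense())
for n in ("side","scene","wrist"): cv2.imwrite(f"pics/{n}10.png",env.capture(n)["pixels"][:,:,::-1])
crop(cv2.imread("pics/side10.png"),200,90,100,120,6,"pics/a10.png")
crop(cv2.imread("pics/scene10.png"),415,140,100,120,6,"pics/b10.png")
E
```

```text
t: 14.1
eef_pos: [576.0, 214.1, 457.9]
tcp_rot: [2.325, -2.111, -0.002]
contact_force: [0.1, 0.1, -1.0]
width: 85.2
t 14.1 q [ 0.673  0.232 -0.044 -0.001 -1.296 -0.576] P [575.986 214.102 457.876] w 85.19307926302386 F [ 0.057  0.142 -0.988] M [ 0.016  0.125 -0.014]
x [ 0.096 -0.995 -0.   ] y [-0.995 -0.096  0.002] z [-0.002  0.    -1.   ] grasp [575.731 214.149 302.876]
```

View pics/a10.png

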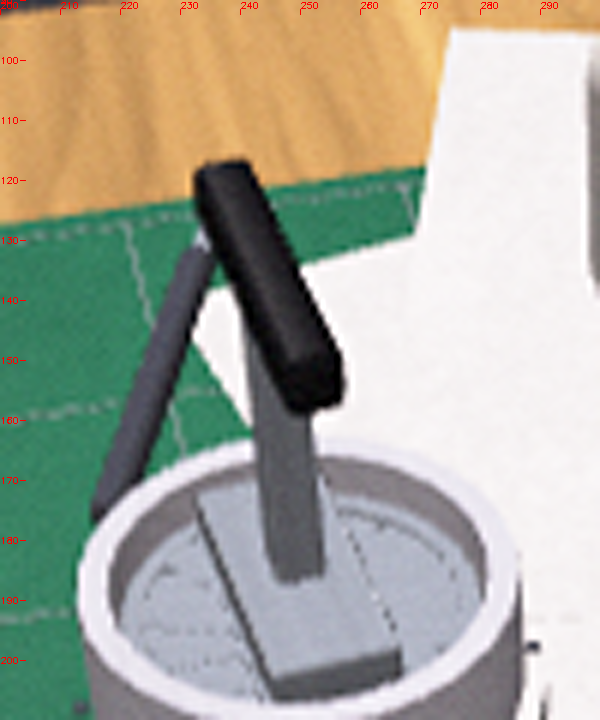

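View pics/b10.png

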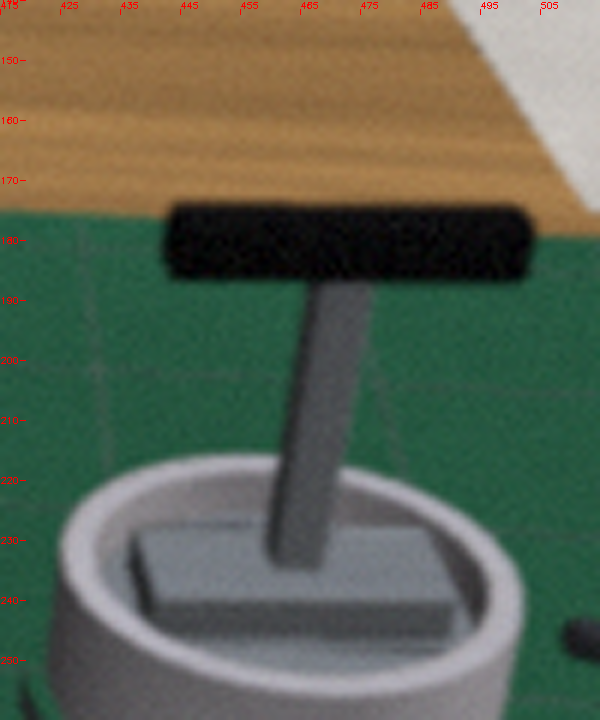

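View pics/wrist10.png

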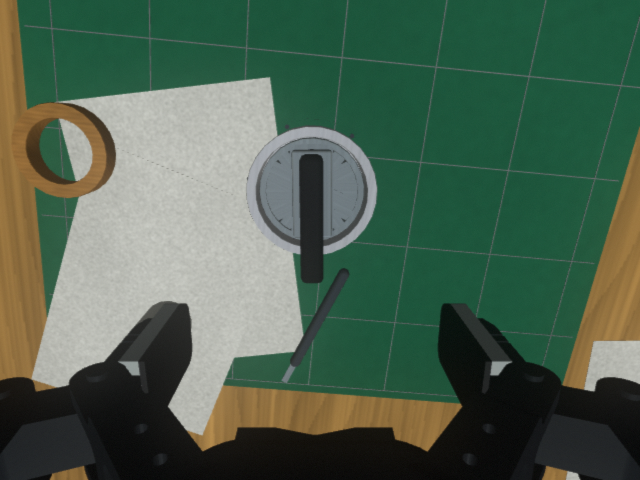

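The spanner stands free and vertical, and the ring is still loose. In the wrist view the bar is at column 312, parallel to the pads and centred between them. Descending to the bar.

```bash
python3 -m handwheel '[[0,0,-0.001,0.06,0,0,0],[0,0,-0.001,0.12,0,0,0],[0,0,-0.001,0.17,0,0,0],[0,0,-0.001,0.195,0,0,0],[0,0,-0.001,0.209,0,0,0],[0,0,-0.001,0.209,0,0,0]]'
python3 - <<'E'
from seg import *
import cv2
show(env.sense())
cv2.imwrite("pics/wrist11.png",env.capture("wrist")["pixels"][:,:,::-1])
E
```

```text
t: 14.85
eef_pos: [576.7, 212.6, 301.3]
tcp_rot: [2.321, -2.117, -0.004]
contact_force: [-0.6, 0.2, 0.1]
width: 85.6
t 14.85 q [ 0.67   0.344 -0.26  -0.003 -0.968 -0.576] P [576.711 212.646 301.309] w 85.6382777309325 F [-0.56   0.199  0.12 ] M [ 0.02  -0.062  0.057]
x [ 0.092 -0.996 -0.002] y [-0.996 -0.092  0.002] z [-0.002  0.001 -1.   ] grasp [576.334 212.86  146.309]
```

View pics/wrist11.png

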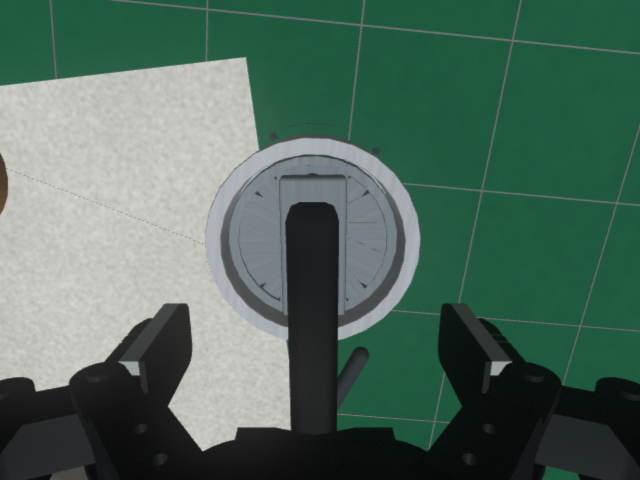

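```bash
python3 -m handwheel '[[0.3,-0.002,0,0,0,0,0],[1,-0.002,0,0,0,0,0],[1,-0.002,0,0,0,0,0],[1,-0.002,0,0,0,0,0],[1,-0.002,0,0,0,0,0],[1,-0.002,0,0,0,0,0],[1,-0.002,0,0,0,0,0]]' 100
python3 - <<'E'
from seg import *
s=env.sense(); show(s); Rc,P=cur(s)
# z turns cw from above = + about tool z
C=np.array([577.0,214.2])
for th in (8,16,24,32,40,48,56,64,72,80):
    Rt=R.from_rotvec([0,0,-np.radians(th)]).as_matrix()
    v=P.copy(); v[:2]=C+(Rt[:2,:2]@(P[:2]-C)); print(th,(Rc.T@(v-P)/750).round(4),round(th/180,4))
E
```

```text
t: 15.6
eef_pos: [577.0, 214.9, 303.4]
tcp_rot: [-2.322, 2.112, 0.001]
contact_force: [-0.5, -1.0, 5.0]
width: 14.2
t 15.6 q [ 0.673  0.343 -0.257 -0.001 -0.968 -0.578] P [577.006 214.853 303.379] w 14.186089727183958 F [-0.515 -1.014  5.041] M [0.014 0.026 0.301]
x [ 0.094 -0.996 -0.002] y [-0.996 -0.094 -0.002] z [ 0.001  0.003 -1.   ] grasp [577.207 215.251 148.38 ]
8 [ 0. -0.  0.] 0.0444
16 [ 0. -0.  0.] 0.0889
24 [ 0. -0.  0.] 0.1333
32 [ 0. -0.  0.] 0.1778
40 [ 0.    -0.001  0.   ] 0.2222
48 [ 0.    -0.001  0.   ] 0.2667
56 [ 0.001 -0.001 -0.   ] 0.3111
64 [ 0.001 -0.001 -0.   ] 0.3556
72 [ 0.001 -0.001 -0.   ] 0.4
80 [ 0.001 -0.001 -0.   ] 0.4444
```

```bash
python3 -m handwheel '[[1,0,0,0,0,0,0.03],[1,0,0,0,0,0,0.06],[1,0,0,0,0,0,0.09],[1,0,0,0,0,0,0.12],[1,0,0,0,0,0,0.15],[1,0,0,0,0,0,0.18],[1,0,0,0,0,0,0.18]]'
python3 - <<'E'
from seg import *
import cv2; from h import crop
show(env.sense())
for n in ("side","scene"): cv2.imwrite(f"pics/{n}12.png",env.capture(n)["pixels"][:,:,::-1])
crop(cv2.imread("pics/side12.png"),200,100,100,120,5,"pics/a12.png")
E
```

```text
t: 16.3
eef_pos: [577.4, 214.9, 303.4]
tcp_rot: [-1.638, 2.677, 0.002]
contact_force: [1.9, 0.1, 4.6]
width: 14.4
t 16.3 q [ 0.673  0.343 -0.257 -0.001 -0.967 -1.145] P [577.375 214.868 303.41 ] w 14.357608423030602 F [1.919 0.066 4.579] M [-0.206 -0.971  0.068]
x [-0.455 -0.89  -0.003] y [-0.89   0.455 -0.001] z [ 0.002  0.003 -1.   ] grasp [577.704 215.272 148.411]
```

View pics/a12.png

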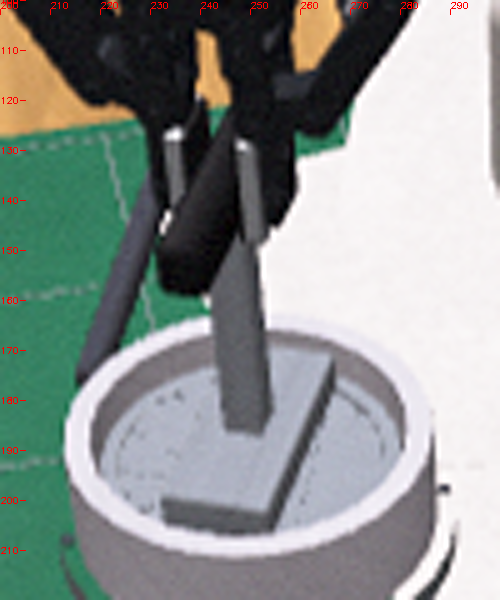

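```bash
python3 -m handwheel '[[1,0,0,0,0,0,0.03],[1,0,0,0,0,0,0.06],[1,0,0,0,0,0,0.09],[1,0,0,0,0,0,0.12],[1,0,0,0,0,0,0.12]]'
python3 - <<'E'
from seg import *
show(env.sense())
E
python3 -m handwheel '[[1,0,0,0,0,0,0.02],[1,0,0,0,0,0,0.04],[1,0,0,0,0,0,0.04]]'
python3 - <<'E'
from seg import *
show(env.sense())
E
```

```text
t: 16.9
eef_pos: [577.5, 214.8, 303.5]
tcp_rot: [-1.11, 2.936, 0.002]
contact_force: [4.5, -1.8, 5.0]
width: 13.9
t 16.9 q [ 0.672  0.343 -0.257 -0.    -0.967 -1.52 ] P [577.52  214.766 303.473] w 13.854693692733825 F [ 4.464 -1.841  5.028] M [-0.737 -1.897  0.048]
x [-0.75  -0.661 -0.003] y [-0.661  0.75   0.   ] z [ 0.002  0.002 -1.   ] grasp [577.894 215.143 148.474]
t: 17.2
eef_pos: [577.6, 214.7, 303.5]
tcp_rot: [-0.926, 2.999, 0.002]
contact_force: [5.1, -2.2, 5.4]
width: 14.5
t 17.2 q [ 0.672  0.343 -0.257 -0.    -0.967 -1.644] P [577.55  214.675 303.484] w 14.48643982390848 F [ 5.132 -2.239  5.359] M [-0.995 -2.121  0.105]
x [-0.826 -0.564 -0.003] y [-0.564  0.826  0.001] z [ 0.002  0.002 -1.   ] grasp [577.923 215.023 148.485]
```

```bash
for i in 1; do python3 -m handwheel '[[1,0,0,0,0,0,0.015],[1,0,0,0,0,0,0.03],[1,0,0,0,0,0,0.03]]'; done
python3 - <<'E'
from seg import *
s=env.sense();show(s);print(s["effort"])
E
python3 -m handwheel '[[1,0,0,0,0,0,0.015],[1,0,0,0,0,0,0.03],[1,0,0,0,0,0,0.03]]'
python3 - <<'E'
from seg import *
s=env.sense();show(s);print(s["effort"])
E
```

```text
t: 17.5
eef_pos: [577.6, 214.6, 303.5]
tcp_rot: [-0.784, 3.039, 0.002]
contact_force: [5.4, -3.0, 5.3]
width: 14.1
t 17.5 q [ 0.672  0.343 -0.257 -0.    -0.967 -1.738] P [577.566 214.615 303.527] w 14.061909044707663 F [ 5.363 -3.041  5.289] M [-1.154 -2.165  0.118]
x [-0.875 -0.484 -0.003] y [-0.484  0.875  0.001] z [ 0.002  0.002 -1.   ] grasp [577.947 214.946 148.528]
[  2.463 -50.173  22.062   3.026  -0.983  -0.681]
t: 17.8
eef_pos: [577.6, 214.5, 303.5]
tcp_rot: [-0.64, 3.073, 0.002]
contact_force: [5.3, -3.0, 4.9]
width: 14.1
t 17.8 q [ 0.672  0.343 -0.257  0.    -0.967 -1.832] P [577.604 214.509 303.547] w 14.056304241468018 F [ 5.294 -3.003  4.866] M [-1.345 -2.32   0.164]
x [-0.917 -0.399 -0.003] y [-0.399  0.917  0.001] z [ 0.002  0.002 -1.   ] grasp [577.988 214.803 148.548]
[  2.721 -50.132  22.085   2.875  -0.947  -0.685]
```

```bash
python3 -m handwheel '[[1,0,0,0,0,0,0.02],[1,0,0,0,0,0,0.02]]'
python3 - <<'E'
from seg import *
s=env.sense();show(s);print(s["effort"])
E
python3 -m handwheel '[[1,0,0,0,0,0,0.02],[1,0,0,0,0,0,0.02]]'
python3 - <<'E'
from seg import *
s=env.sense();show(s);print(s["effort"])
import cv2; from h import crop
for n in ("side","scene"): cv2.imwrite(f"pics/{n}13.png",env.capture(n)["pixels"][:,:,::-1])
crop(cv2.imread("pics/side13.png"),200,100,100,120,5,"pics/a13.png")
crop(cv2.imread("pics/scene13.png"),415,150,100,120,5,"pics/b13.png")
E
```

```text
t: 18.0
eef_pos: [577.6, 214.5, 303.6]
tcp_rot: [-0.543, 3.092, 0.002]
contact_force: [6.2, -3.0, 5.7]
width: 14.4
t 18.0 q [ 0.672  0.343 -0.257  0.    -0.967 -1.895] P [577.592 214.484 303.55 ] w 14.369243576579406 F [ 6.249 -3.018  5.666] M [-1.425 -2.305  0.094]
x [-0.94  -0.341 -0.003] y [-0.341  0.94   0.001] z [ 0.002  0.002 -1.   ] grasp [577.968 214.773 148.551]
[  2.862 -50.092  22.085   2.802  -0.93   -0.807]
t: 18.2
eef_pos: [577.6, 214.4, 303.6]
tcp_rot: [-0.447, 3.107, 0.002]
contact_force: [5.6, -3.9, 4.8]
width: 14.1
t 18.2 q [ 0.672  0.343 -0.257  0.001 -0.967 -1.957] P [577.609 214.437 303.569] w 14.128737717056044 F [ 5.616 -3.884  4.815] M [-1.642 -2.309  0.823]
x [-0.959 -0.282 -0.003] y [-0.282  0.959  0.001] z [ 0.002  0.001 -1.   ] grasp [577.995 214.654 148.569]
[  2.42  -50.19   22.335   2.275  -0.781  -1.558]
```

View pics/a13.png

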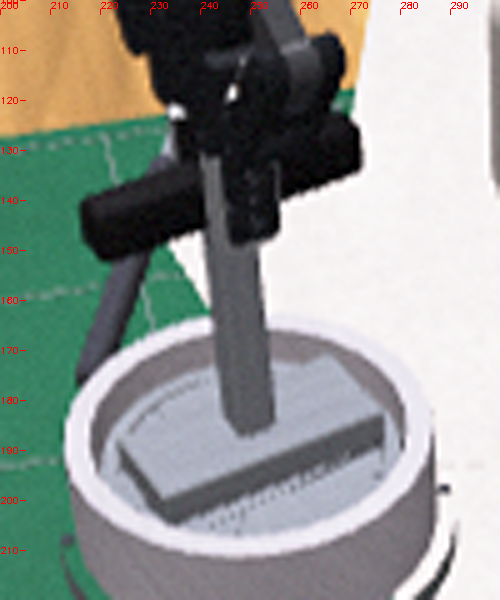

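View pics/b13.png

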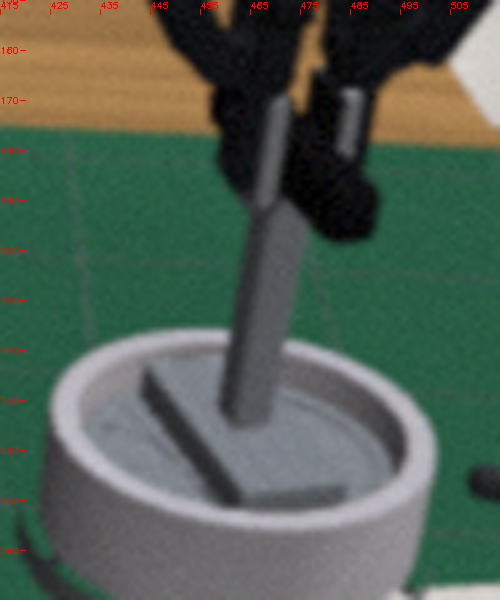

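The moment jumped from about 0.1 to 0.82 N m, so this looks like the stop. One more small nudge should confirm it.

```bash
python3 -m handwheel '[[1,0,0,0,0,0,0.01],[1,0,0,0,0,0,0.01]]'
python3 - <<'E'
from seg import *
s=env.sense();show(s);print(s["effort"])
E
python3 -m handwheel '[[1,0,0,0,0,0,0.01],[1,0,0,0,0,0,0.01]]'
python3 - <<'E'
from seg import *
s=env.sense();show(s);print(s["effort"])
E
```

```text
t: 18.5
eef_pos: [577.5, 214.6, 303.6]
tcp_rot: [-0.403, 3.113, 0.001]
contact_force: [4.8, -2.7, 6.4]
width: 14.2
t 18.5 q [ 0.673  0.343 -0.257  0.001 -0.968 -1.987] P [577.541 214.61  303.614] w 14.191216356160542 F [ 4.816 -2.715  6.362] M [-1.567 -2.057  1.706]
x [-0.967 -0.254 -0.003] y [-0.254  0.967  0.   ] z [ 0.002  0.001 -1.   ] grasp [577.925 214.781 148.615]
[  1.383 -50.208  22.464   1.963  -0.66   -2.053]
t: 18.7
eef_pos: [577.5, 214.7, 303.6]
tcp_rot: [-0.356, 3.119, 0.001]
contact_force: [4.9, -3.4, 5.4]
width: 13.9
t 18.7 q [ 0.673  0.343 -0.258  0.001 -0.968 -2.017] P [577.496 214.7   303.605] w 13.894097766905885 F [ 4.91  -3.4    5.435] M [-1.504 -1.872  2.31 ]
x [-0.974 -0.225 -0.003] y [-0.225  0.974  0.   ] z [ 0.002  0.001 -1.   ] grasp [577.873 214.827 148.606]
[  0.547 -50.182  22.527   1.735  -0.582  -2.727]
```

Torque rises to 2.3 N m with no ring travel, so it is firmly at the stop. I'll unwind slightly, within the pin play, then open.

```bash
python3 -m handwheel '[[1,0,0,0,0,0,-0.01],[1,0,0,0,0,0,-0.017],[1,0,0,0,0,0,-0.017]]'
python3 - <<'E'
from seg import *
s=env.sense();show(s)
E
python3 -m handwheel '[[0.8,0,0,0,0,0,0],[0,0,0,0,0,0,0],[0,0,0,0,0,0,0],[0,0,0,0,0,0,0],[0,0,0,0,0,0,0],[0,0,0,0,0,0,0],[0,0,0,-0.01,0,0,0],[0,0,0,-0.03,0,0,0]]'
python3 - <<'E'
from seg import *
s=env.sense();show(s)
import cv2
for n in ("side",): cv2.imwrite(f"pics/{n}14.png",env.capture(n)["pixels"][:,:,::-1])
E
```

```text
t: 19.0
eef_pos: [577.6, 214.6, 303.6]
tcp_rot: [-0.438, 3.108, 0.002]
contact_force: [4.8, -3.1, 6.0]
width: 13.8
t 19.0 q [ 0.672  0.343 -0.257  0.001 -0.967 -1.964] P [577.578 214.585 303.575] w 13.82404066140424 F [ 4.754 -3.106  5.988] M [-1.622 -2.248  0.968]
x [-0.961 -0.276 -0.003] y [-0.276  0.961  0.001] z [ 0.003  0.001 -1.   ] grasp [577.969 214.794 148.575]
t: 19.8
eef_pos: [576.4, 214.5, 324.7]
tcp_rot: [0.427, -3.111, -0.002]
contact_force: [0.3, -0.1, 0.8]
width: 85.5
t 19.8 q [ 0.673  0.323 -0.232 -0.002 -1.017 -1.969] P [576.41  214.506 324.714] w 85.47932083568838 F [ 0.336 -0.064  0.777] M [ 0.047 -0.01  -0.02 ]
x [-0.963 -0.27   0.002] y [-0.27   0.963  0.001] z [-0.002  0.001 -1.   ] grasp [576.119 214.631 169.714]
```

View pics/side14.png

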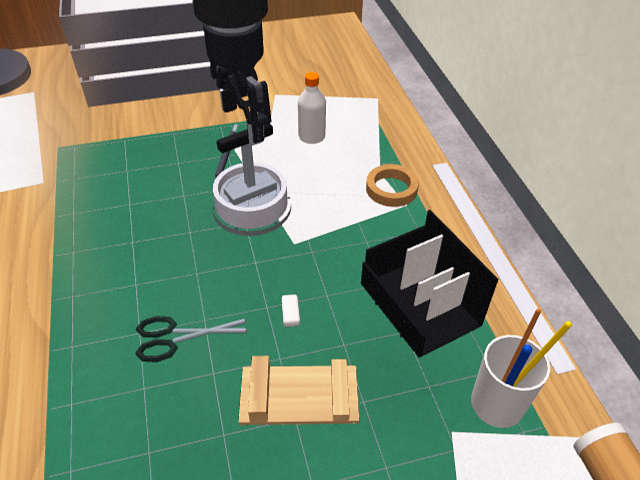

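Released, with the spanner standing and the model unmoved at (430,285). I'll lift well clear and check.

```bash
python3 -m handwheel '[[0,0,0,-0.05,0,0,0],[0,0,0,-0.1,0,0,0],[0,0,0,-0.15,0,0,0],[0,0,0,-0.18,0,0,0],[0,0,0,-0.18,0,0,0],[0,0,0,-0.18,0,0,0]]'
python3 - <<'E'
from seg import *
s=env.sense();show(s)
import cv2; from h import crop
for n in ("side","scene","wrist"): cv2.imwrite(f"pics/{n}15.png",env.capture(n)["pixels"][:,:,::-1])
crop(cv2.imread("pics/side15.png"),200,100,100,120,5,"pics/a15.png")
crop(cv2.imread("pics/scene15.png"),415,150,100,120,5,"pics/b15.png")
for n in("side","scene"):
    a=cv2.imread(f"pics/{n}0.png");b=cv2.imread(f"pics/{n}15.png")
    y=slice(205,360) if n=="side" else slice(265,365); x=slice(358,500) if n=="side" else slice(210,345)
    print(n,"model diff",cv2.absdiff(a,b)[y,x].mean())
E
```

```text
t: 20.45
eef_pos: [576.5, 214.3, 460.9]
tcp_rot: [-0.427, 3.111, 0.005]
contact_force: [-0.4, -0.3, -1.2]
width: 85.6
t 20.45 q [ 0.672  0.23  -0.039 -0.002 -1.298 -1.97 ] P [576.489 214.296 460.895] w 85.57076603739367 F [-0.374 -0.308 -1.198] M [-0.02   0.016 -0.002]
x [-0.963 -0.27  -0.002] y [-0.27   0.963  0.003] z [ 0.001  0.003 -1.   ] grasp [576.662 214.811 305.896]
side model diff 3.265167348175072
scene model diff 4.025777777777778
```

View pics/a15.png

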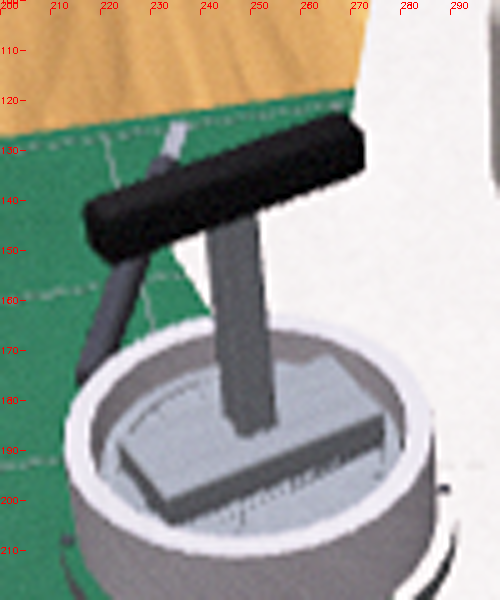

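View pics/b15.png

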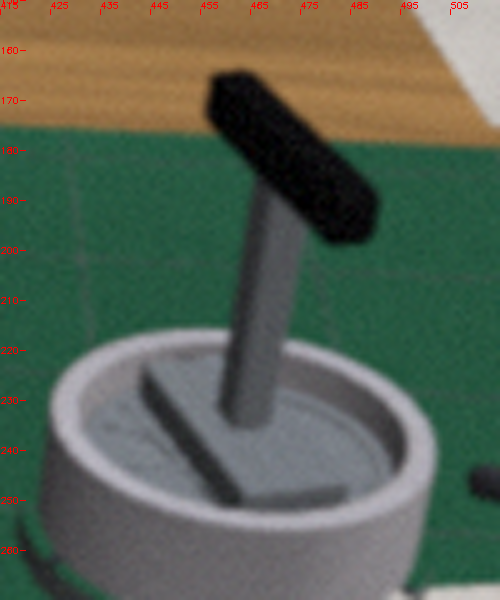

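View pics/wrist15.png

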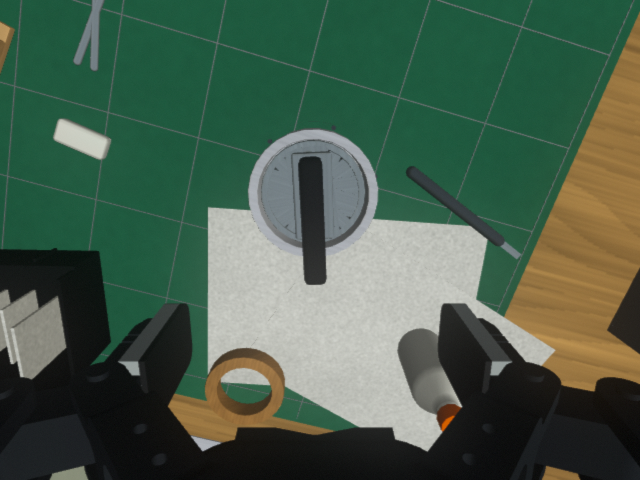

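Run:
```python
import cv2
for n,(y,x) in {"side":((380,475),(150,235)),"scene":((370,470),(200,500))}.items():
    a=cv2.imread(f"pics/{n}0.png");b=cv2.imread(f"pics/{n}15.png"); print(n,"static diff",cv2.absdiff(a,b)[y[0]:y[1],x[0]:x[1]].mean())
from plant import env
print(env.finish_job())
```

```text
side static diff 2.887017543859649
scene static diff 2.416811111111111
the job is handed in; nothing more can be done
None
```

I handed the job in at about 20.5 s: the ring is turned to its stop and the spanner is left standing upright in its holes.

- **Setting the spanner:** I took it off its rest and stood it upright with both pins in the ring. I released it before turning the ring, and pictures showed it standing free.
- **Turning the ring:** I took it again by the T-bar and turned about 1.4 rad clockwise. Near the end the wrist moment rose from about 0.1 to 2.3 N m over the last few degrees, which I took as the stop. I inferred the stop from that rise; the ring's angle itself cannot be read directly. The turn also matches a ring that started near 0.1 rad.
- **Last checks:** After release, pictures from all three cameras showed the spanner upright with its foot flat inside the barrel. The open gripper was about 150 mm above it, with no contact force. Forces in the readings I took stayed at about 11 N or less.
- **Black model:** It looked unmoved. The picture difference over it was 3.3 in the side view (background 2.9) and 4.0 in the scene view (background 2.4). The scene figure is somewhat above noise, and I didn't look closer at that view. The arm did not go near the model.

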